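# Build a drying stack of carving blanks

### The job

Build the drying stack on the little rack: lay the longer blank on it, centred and running across both bearers; then the two sticks crosswise on that blank, one straight above each bearer; then the shorter blank centred on the two sticks, in line with the blank below; and last stand the iron weight upright on the middle of it. Leave the cup where it stands.

Things in the scene. Friction and masses are not known exactly. Their poses are not given: they have to be found in the camera images.
- rack: Drying rack, fixed to the bench: a pale plywood base 130 x 90 x 8 mm carrying two dark wooden bearers, each 20 mm wide, 90 mm long, whose tops are 22 mm above the bench. Origin: centre of its underside, on the bench. The bearers run along the rack's y and their centre lines lie at x = +50 and x = -50 mm; z is up. The blanks are to run along its x.
- long_blank_center (a point): The longer blank: pale wooden block 170 long x 56 wide x 26 mm thick, with whitish waxed ends and a pencil line along its top, about 150 g, lying loose and flat on the bench. The point is its centre, 13 mm above its underside; x runs along its length, y across, z up.
- short_blank_center (a point): The shorter blank: the same kind of pale block, 125 long x 56 wide x 26 mm thick, about 110 g, lying loose and flat. The point is its centre, 13 mm above its underside; x runs along its length, y across, z up.
- stick1_center (a point): Plain pale square stick (a spacer), 90 long x 18 x 18 mm, about 20 g, lying loose on the bench at the start. The point is its centre, 9 mm above its underside; x runs along its length, z is up. The two sticks are alike and interchangeable.
- stick2_center (a point): Plain pale square stick (a spacer), 90 long x 18 x 18 mm, about 20 g, lying loose on the bench at the start. The point is its centre, 9 mm above its underside; x runs along its length, z is up. The two sticks are alike and interchangeable.
- weight_center (a point): Dark iron weight, about 0.7 kg (+-20 %), standing upright: a round foot 64 mm in diameter and 24 mm high, a neck 22 mm in diameter up to 31 mm, then an upright round knob 28 mm in diameter from 33 to 58 mm above the underside, by which to lift it. The point is on its axis, 29 mm above the underside; z is up along the axis.
- cup_center (a point): Bystander: open turned dark-wood cup, rim diameter 70 mm, 75 mm high, standing among the task's things; not to be moved. The point is its centre, half-way up.
Not all that is in view belongs to the job. Leave any green or purple look-alike of the part that bears stick2_center alone.

How it is judged:
By the outcome, as a careful person would: the job done as asked, in the order asked, and still so for the second after the job is handed in, with the robot touching nothing.
It also fails if it takes over 128 s, if anything falls off the work surface, if the arm or the gripper's body presses on something with over 40 N, if the wrist force passes 120 N, or if a joint passes its speed limit or range.

### The arm

A 6-joint arm with a two-finger parallel gripper is mounted at the origin on the work surface. World frame = base frame: x ahead of the robot, y to its left, z up, the work surface at z = 0. Lengths are in m, angles in rad, forces in N, time in s.
With the tool pointing down it reaches from about 0.35 to 0.775 m from the base axis. Payload 5.5 kg.
Tool frame: the origin (TCP) lies between the finger pads; the fingertips stand 11 mm ahead of it and the grasp point (between the pads) lies 8 mm behind it (tips_ahead is the distance from the TCP to the fingertips, in m); z points along the fingers, y is the line along which they close (so a half turn about z gives the same grasp; the last joint's range is limited). The gripper opens to 85 mm and grips with 20 to 120 N. Pads are 22 mm wide; open, the fingers measure 114 mm over their backs; the gripper's body (76 mm by 85 mm) begins 54 mm behind the grasp point. The pads swing forward as they close: fully open they stand 13 mm farther back than shut.
Start: joints at [-1.29, 0.313, 0.046, 1.304, 0, 1.431], TCP at [0.235, -0.525, 0.242] pointing down, gripper open.
Joint ranges: [-2.76, 2.76], [-0.86, 1.69], [-1.03, 1.26], [-2.2, 2.34], [-1.47, 1.5], [-3.14, 3.14]. Speed limits (rad/s): [2.57, 2.57, 3.14, 3.14, 3.14, 3.14].

### API

Orientations are given as a unit quaternion [w, x, y, z].
In Python, from workcell import * gives the robot as it stands. The module is installed in compiled form; this text tells all that it offers.
- The arm moves only by the tool jog_arm, never from a script. Its argument "moves" is a list of rows, each an object with "fingers": the closure, from 0 (fully open) to 1 (shut); "slide": the shift along the tool's x, y, z in mm, a list of three; "angular": the turn, a rotation vector about the tool's x, y, z in degrees, a list of three. A call has 1 to 10 rows; each row is the pose to reach, as a shift and turn from the pose commanded when the call began, along the tool's axes at that moment; what a row does not reach only later rows make up. A row lasts 1/12 s, in which the tool goes at most 41.7 mm and 7.16 degrees, less where a joint would pass 70% of its speed; a pose out of reach is approached as far as the arm can. A call with a gripper value outside its range is refused whole. The fingers move at their own pace and stop on an object; "squeeze" is the grip in N (left out, the last holds). Time passes only in rows, so rows that repeat a pose let the fingers close. It gives the time, the measured TCP pose, the force, the opening and the grip force at its end, in the units of the state.
- get_state(): the state, without advancing time (a new reading comes with each control period).
- read_camera(name): name is "side" or "top" or "wrist"; returns a dict with "color" (420x560x3 uint8, red, green, blue), "fovy" (degrees; the focal length in pixels is half the picture's height over the tangent of half this angle, whatever the lens; pixels are square), "cx", "cy" (the principal point, pixels), "world_from_camera" (4x4, takes a point from camera to world coordinates); the wrist camera has in their place "tool_from_camera" (4x4, takes a point from camera to tool coordinates, whose origin is the TCP and whose axes are the flange's). Camera axes: x right, y down, z forward; pixel columns grow to the right and rows downward; lengths in m; the calibration is good to about 2 mm. A picture is of the moment at which its call begins: read the wrist's pose just before it. There is no depth.
- hand_in(): hands the job in; it is judged then, once.
Trained networks look in a picture, given as the dict that the camera call returned (one of the last four; its "shot" number tells which), for a name from the list of things; names that differ only in an ending like _2 or _b are one class to them, and where a whole thing is asked for, a point or a joint stands for the part that bears it (a point fixed in the world has none). Each returns a list of dicts, best first, with "p" (0 to 1); they miss things now and then, are a little off and sometimes report something else, mostly with a low value. They report only what shows in the picture. A call takes as long as a camera call. They do not tell look-alikes from the thing itself.
- look_for(target, picture): "point" ([column, row] in pixels, amid what is visible of it).
- tip_of(target, picture): "point" ([column, row] in pixels: a listed point, or the origin of a listed thing).
The state is a dict: "clock": time; "joint_pos": joint angles; "qvel": joint speeds; "tau": joint torques, N m; "tcp_pos": TCP position; "orientation": TCP orientation; "wrist_force": force on the tool from outside, world axes, zero at the start; "ft_torque": the same for the moment, N m; "finger_gap": finger opening in m; "grip_force": force on a finger pad.
Only numpy, scipy, OpenCV 4.12 (cv2) and the standard library are available. Lean on these libraries where they do the work, as an engineer would, in place of code of your own. Each camera call takes 0.05 s, during which the arm holds its last target. There are 200 camera calls.

## Working session

There is one attempt and no reset: what is moved stays moved. The work goes in short steps, Python scripts to look and compute and a tool call to move; the robot and the scene stay as the last step left them, time stands still between calls to the robot, and variables do not carry over. Pictures are saved under pics/ and viewed, at most 14 in all, crops included, and the job is handed in when it is done.

Besides the shell and the picture viewer there is one more tool, called in YAML: its name, and indented under it one key for each argument. jog_arm: Moves the arm, as the interface text tells. Its arguments: {"type":"object","properties":{"moves":{"type":"array","items":{"type":"object","properties":{"fingers":{"type":"number"},"slide":{"type":"array","items":{"type":"number"}},"angular":{"type":"array","items":{"type":"number"}}}}},"squeeze":{"type":"number"}},"required":["moves"]}

```bash
mkdir -p pics
cat > h.py <<'E'
from workcell import *
import numpy as np, cv2
from scipy.spatial.transform import Rotation as R
def q2R(q): return R.from_quat([q[1],q[2],q[3],q[0]]).as_matrix()
def pose():
    s=get_state(); T=np.eye(4); T[:3,:3]=q2R(s['orientation']); T[:3,3]=s['tcp_pos']; return T
def shoot(n):
    T=pose() if n=='wrist' else None
    p=read_camera(n)
    p['W']=T@np.array(p['tool_from_camera']) if n=='wrist' else np.array(p['world_from_camera'])
    return p
def f(p): return p['color'].shape[0]/2/np.tan(np.radians(p['fovy'])/2)
def toz(p,uv,z):
    d=p['W'][:3,:3]@np.array([(uv[0]-p['cx'])/f(p),(uv[1]-p['cy'])/f(p),1.]); o=p['W'][:3,3]
    return o+d*(z-o[2])/d[2]
def proj(p,X):
    c=np.linalg.inv(p['W'])@np.append(X,1); return np.array([p['cx']+f(p)*c[0]/c[2],p['cy']+f(p)*c[1]/c[2]])
def save(p,n,crop=None,s=1):
    im=p['color'][:,:,::-1]
    if crop: im=im[crop[1]:crop[3],crop[0]:crop[2]]
    cv2.imwrite('pics/'+n,cv2.resize(im,None,fx=s,fy=s,interpolation=cv2.INTER_CUBIC))
E
python3 - <<'E'
from h import *
p=shoot('top'); save(p,'top.png',s=1.4); q=shoot('side'); save(q,'side.png')
print(p['W'].round(3),f(p),q['W'].round(3))
H=dict(rack=0,long_blank_center=.013,short_blank_center=.013,stick1_center=.009,weight_center=.029,cup_center=.0375)
for n,z in H.items():
  for pp,l in((p,'top'),(q,'side')):
    for d in tip_of(n,pp)[:5]: print(n,l,np.round(d['point'],1),round(d['p'],2),toz(pp,d['point'],z).round(3))
print(get_state())
E
```

```text
[[-0.017 -0.986  0.167  0.376]
 [-1.     0.019  0.009 -0.003]
 [-0.013 -0.167 -0.986  1.273]
 [ 0.     0.     0.     1.   ]] 436.59031749656776 [[ 0.988 -0.115  0.107  0.518]
 [-0.157 -0.707  0.69  -0.594]
 [-0.004 -0.698 -0.716  0.7  ]
 [ 0.     0.     0.     1.   ]]
rack top [353.6 187. ] 0.71 [ 0.658 -0.217  0.   ]
rack top [237.4 258. ] 0.69 [0.454 0.13  0.   ]
rack side [211.2 200.2] 0.9 [0.472 0.125 0.   ]
long_blank_center top [413.  255.9] 0.68 [ 0.45  -0.375  0.013]
long_blank_center side [210.5 416. ] 0.71 [ 0.448 -0.372  0.013]
short_blank_center top [316.5 262.9] 0.8 [ 0.435 -0.099  0.013]
short_blank_center side [193.9 280.3] 0.57 [ 0.428 -0.112  0.013]
stick1_center top [286.4 191.1] 0.74 [ 0.648 -0.017  0.009]
stick1_center side [296.6 232.9] 0.57 [ 0.656 -0.019  0.009]
stick1_center side [209.1 199.1] 0.54 [0.468 0.12  0.009]
weight_center top [197.3 198.5] 0.61 [0.627 0.243 0.029]
weight_center top [320.  262.6] 0.22 [ 0.435 -0.107  0.029]
weight_center side [269.  156.9] 0.97 [0.632 0.232 0.029]
weight_center side [212.1 415. ] 0.69 [ 0.453 -0.376  0.029]
weight_cen
[... 214 characters left out ...]
{'clock': 0.7, 'joint_pos': array([-1.28964384e+00,  3.13168825e-01,  4.61426843e-02,  1.30359892e+00,
       -4.16351368e-05,  1.43120337e+00]), 'qvel': array([-0.00102788,  0.00025077,  0.00238739,  0.00179801, -0.00123368,
       -0.00073609]), 'tau': array([-1.92814507e-03, -4.80292583e+01,  2.98747087e+01, -3.15490579e-04,
       -1.07051419e-04, -6.91544528e-06]), 'tcp_pos': array([ 0.23485382, -0.52491536,  0.24235842]), 'orientation': array([ 8.68907185e-05,  9.77953146e-01,  2.08824416e-01, -1.47094276e-05]), 'wrist_force': array([-0.9835429 ,  0.59437054,  0.02952899]), 'ft_torque': array([-0.03427579, -0.04961349,  0.01415573]), 'grip_force': 0.0, 'finger_gap': 0.0853747755605004}
```

View pics/top.png

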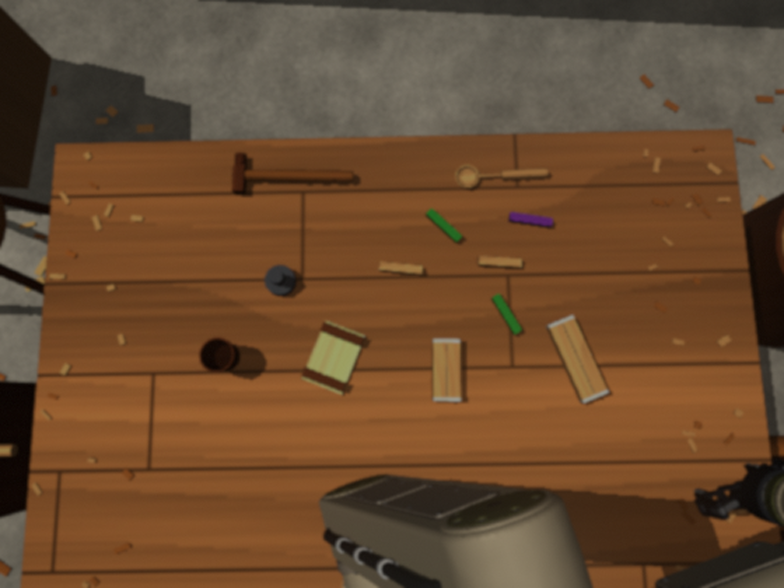

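View pics/side.png

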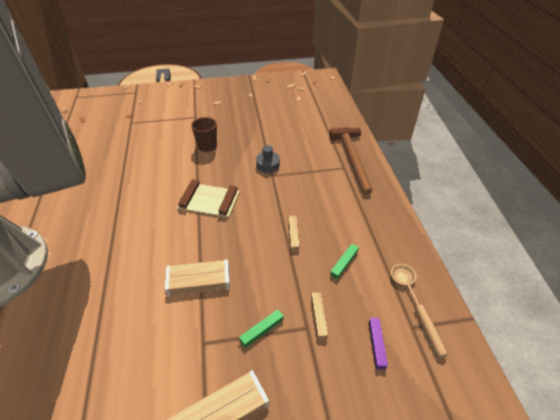

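The top view shows the pale sticks at about (286,191) and (357,187) in native pixels. The look-alikes are green at (317,161) and (362,224) and purple at (379,157); the pale ones match "plain pale" and I'll confirm that in a crop. The long blank is at (413,256), the short one at (319,264), the rack at (239,255), the weight at (200,200) and the cup at (156,254). The side view agrees.

```bash
cat >> h.py <<'E'
def go(x,y,z,yaw=None,T=None):
    "slide mm / angular deg for target; yaw = world angle (deg) of the closing line (tool y), nearest half turn; tool pointing straight down"
    T=pose() if T is None else T
    d=T[:3,:3].T@(np.array([x,y,z])-T[:3,3])*1000
    cur=np.degrees(np.arctan2(T[1,1],T[0,1])); yaw=cur if yaw is None else yaw
    best=[]
    for k in(-360,-180,0,180,360):
        a=np.radians(yaw+k); Y=np.array([np.cos(a),np.sin(a),0]); Z=np.array([0,0,-1.]); X=np.cross(Y,Z)
        rv=np.degrees(R.from_matrix(T[:3,:3].T@np.c_[X,Y,Z]).as_rotvec()); best.append((np.linalg.norm(rv),rv))
    for n,rv in sorted(best,key=lambda b:b[0])[::3][:2]:
        print('slide',d.round(1),'ang',rv.round(1),'rows',int(max(np.ceil(np.linalg.norm(d)/41.7),np.ceil(n/7.16))), 'j6',get_state()['joint_pos'][5].round(2))
E
python3 - <<'E'
from h import *
p=shoot('wrist'); print(np.array(p['tool_from_camera']).round(3),p['fovy'],p['cx'],p['cy'])
q=shoot('top'); save(q,'sticks.png',(270,130,420,250),5)
go(.40,-.33,.36);
E
```

```text
[[ 0.001 -0.949 -0.317  0.082]
 [ 1.     0.001  0.001  0.   ]
 [-0.    -0.317  0.949 -0.132]
 [ 0.     0.     0.     1.   ]] 61.369284821619885 279.9428926461613 210.41909652002633
slide [ 230.3 -110.4 -117.7] ang [ 0.  0. -0.] rows 7 j6 1.43
slide [ 230.3 -110.4 -117.7] ang [  0.  -0. 180.] rows 26 j6 1.43
```

View pics/sticks.png

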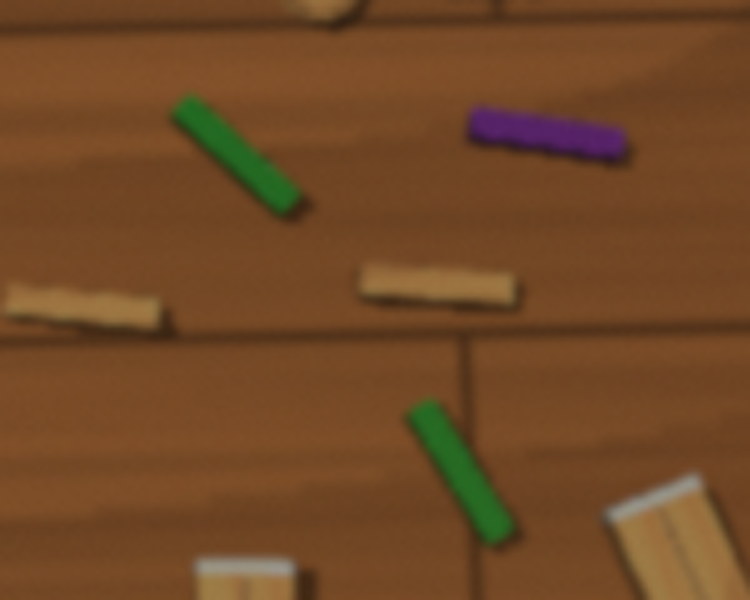

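The crop confirms that the two pale sticks are the ones meant. The green and purple sticks stay put. Next I'll take a closer overview with the wrist camera.

jog_arm:
  moves:
    - {"fingers": 0, "slide": [230, -110, -60]}
    - {"fingers": 0, "slide": [230, -110, -60]}
    - {"fingers": 0, "slide": [230, -110, -60]}
    - {"fingers": 0, "slide": [230, -110, -60]}
    - {"fingers": 0, "slide": [230, -110, -60]}
    - {"fingers": 0, "slide": [230, -110, -60]}
    - {"fingers": 0, "slide": [230, -110, -60]}
    - {"fingers": 0, "slide": [230, -110, -60]}

```text
schema error: expected keys fingers, slide, angular
```

Run:
```python
from h import *
p=shoot('wrist'); save(p,'w1.png',s=1.4); np.save('w1.npy',p,allow_pickle=True)
print(pose().round(3))
for n,z in dict(long_blank_center=.013,short_blank_center=.013,stick1_center=.009).items():
    for d in tip_of(n,p)[:3]: print(n,np.round(d['point']),round(d['p'],2),toz(p,d['point'],z).round(3))
```

```text
[[ 0.913  0.408  0.     0.235]
 [ 0.408 -0.913 -0.    -0.525]
 [-0.     0.    -1.     0.242]
 [ 0.     0.     0.     1.   ]]
```

View pics/w1.png

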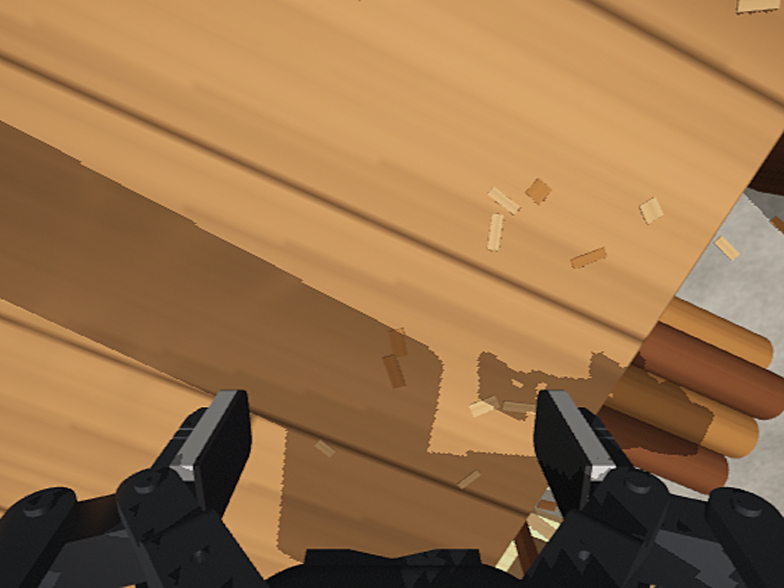

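The move was refused because every key is needed in each row. The picture shows only bare bench and the fingers (tips near (240,395) and (545,395)). I'll redo the move.

jog_arm:
  moves:
    - {"fingers": 0, "slide": [230, -110, -90], "angular": [0, 0, 0]}
    - {"fingers": 0, "slide": [230, -110, -90], "angular": [0, 0, 0]}
    - {"fingers": 0, "slide": [230, -110, -90], "angular": [0, 0, 0]}
    - {"fingers": 0, "slide": [230, -110, -90], "angular": [0, 0, 0]}
    - {"fingers": 0, "slide": [230, -110, -90], "angular": [0, 0, 0]}
    - {"fingers": 0, "slide": [230, -110, -90], "angular": [0, 0, 0]}
    - {"fingers": 0, "slide": [230, -110, -90], "angular": [0, 0, 0]}
    - {"fingers": 0, "slide": [230, -110, -90], "angular": [0, 0, 0]}

```text
clock: 1.67
tcp_pos: [0.4025, -0.3279, 0.3347]
orientation: [0.001, 0.977, 0.211, 0.001]
wrist_force: [0.2, 1.3, 0.7]
finger_gap: 0.0853
grip_force: 0.0
```

Run:
```python
from h import *
p=shoot('wrist'); save(p,'w2.png',s=1.4); np.save('w2.npy',p,allow_pickle=True)
print(pose().round(3))
for n,z in dict(long_blank_center=.013,short_blank_center=.013,stick1_center=.009).items():
    for d in tip_of(n,p)[:3]: print(n,np.round(d['point']),round(d['p'],2),toz(p,d['point'],z).round(3))
```

```text
[[ 0.911  0.412  0.002  0.401]
 [ 0.412 -0.911 -0.002 -0.329]
 [ 0.001  0.002 -1.     0.334]
 [ 0.     0.     0.     1.   ]]
long_blank_center [325. 139.] 0.8 [ 0.451 -0.37   0.013]
short_blank_center [118.  57.] 0.69 [ 0.435 -0.104  0.013]
```

View pics/w2.png

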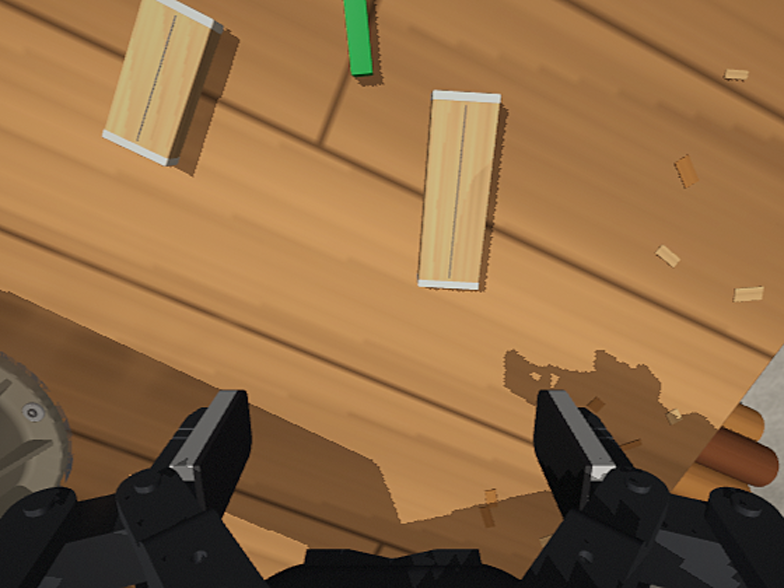

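The wrist view shows the long blank. Its pencil line runs from (333,75) to (321,199) in native pixels. The short blank is at the top left and the green stick at (257,25). Now the rack view, with the tool turned about 44°.

jog_arm:
  moves:
    - {"fingers": 0, "slide": [185, -374, 0], "angular": [0, 0, 44]}
    - {"fingers": 0, "slide": [185, -374, 0], "angular": [0, 0, 44]}
    - {"fingers": 0, "slide": [185, -374, 0], "angular": [0, 0, 44]}
    - {"fingers": 0, "slide": [185, -374, 0], "angular": [0, 0, 44]}
    - {"fingers": 0, "slide": [185, -374, 0], "angular": [0, 0, 44]}
    - {"fingers": 0, "slide": [185, -374, 0], "angular": [0, 0, 44]}
    - {"fingers": 0, "slide": [185, -374, 0], "angular": [0, 0, 44]}
    - {"fingers": 0, "slide": [185, -374, 0], "angular": [0, 0, 44]}
    - {"fingers": 0, "slide": [185, -374, 0], "angular": [0, 0, 44]}
    - {"fingers": 0, "slide": [185, -374, 0], "angular": [0, 0, 44]}

```text
clock: 2.7
tcp_pos: [0.3909, -0.031, 0.3319]
orientation: [-0.015, 0.988, -0.153, 0.002]
wrist_force: [-0.2, -0.7, -0.3]
finger_gap: 0.0857
grip_force: 0.0
```

jog_arm:
  moves:
    - {"fingers": 0, "slide": [0, 0, 0], "angular": [0, 0, 0]}
    - {"fingers": 0, "slide": [0, 0, 0], "angular": [0, 0, 0]}
    - {"fingers": 0, "slide": [0, 0, 0], "angular": [0, 0, 0]}

```text
clock: 2.95
tcp_pos: [0.3921, -0.0324, 0.3322]
orientation: [-0.015, 0.988, -0.154, 0.002]
wrist_force: [0.0, -0.2, 0.1]
finger_gap: 0.085
grip_force: 0.0
```

Run:
```python
from h import *
p=shoot('wrist'); save(p,'w3.png',s=1.4); np.save('w3.npy',p,allow_pickle=True)
print(pose().round(3))
for n,z in dict(rack=0,short_blank_center=.013,stick1_center=.009,weight_center=.029).items():
    for d in tip_of(n,p)[:3]: print(n,np.round(d['point']),round(d['p'],2),toz(p,d['point'],z).round(3))
```

```text
[[ 0.953 -0.304  0.009  0.392]
 [-0.304 -0.952  0.029 -0.032]
 [-0.    -0.03  -1.     0.332]
 [ 0.     0.     0.     1.   ]]
rack [154. 143.] 0.82 [0.463 0.13  0.   ]
short_blank_center [334. 109.] 0.83 [ 0.435 -0.105  0.013]
short_blank_center [153. 142.] 0.6 [0.466 0.125 0.013]
```

View pics/w3.png

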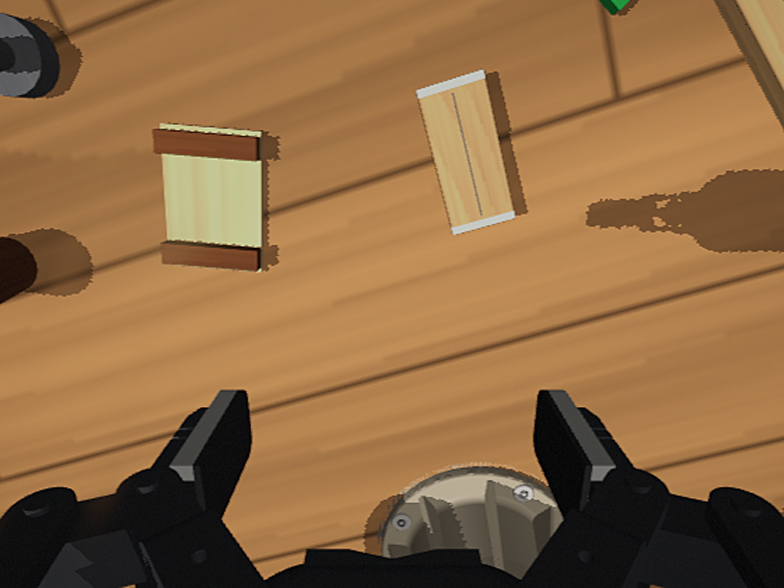

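The wrist view shows the rack, with bearers at about (147,103) and (150,184) native. The short blank's pencil line runs from (324,67) to (344,153), and parts of the weight and cup show at the left edge. Next I'll rectify the top-plane views for accurate reading.

```bash
cat >> h.py <<'E'
def rect(p,z,c,half,ppm=2000):
    "warp to world plane z: col=-y, row=-x ; centre c; returns image"
    n=int(2*half*ppm); src=[];dst=[]
    for sx,sy in((1,1),(1,-1),(-1,-1),(-1,1)):
        dst.append([half*ppm-sy*half*ppm,half*ppm-sx*half*ppm]); src.append(proj(p,[c[0]+sx*half,c[1]+sy*half,z]))
    H=cv2.getPerspectiveTransform(np.float32(src),np.float32(dst))
    return cv2.warpPerspective(p['color'][:,:,::-1],H,(n,n),flags=cv2.INTER_CUBIC)
def fit(p,z,c,ang,L,W,r=.008,ra=4,stop=0):
    "rectangle L x W whose outline has the highest mean gradient across it"
    g=cv2.GaussianBlur(rect(p,z,c,.12).astype(np.float32),(0,0),1.5); G=np.zeros(g.shape[:2]+(2,),np.float32)
    gx=np.abs(cv2.Sobel(g,-1,1,0)).sum(2); gy=np.abs(cv2.Sobel(g,-1,0,1)).sum(2)
    t=np.linspace(-.5,.5,60); best=None
    from itertools import product
    def sc(v):
        a=np.radians(v[2]); e=np.array([np.cos(a),np.sin(a)]); n=np.array([-e[1],e[0]]); s=0
        for o,d,l,w in((W/2*n,e,L,n),(-W/2*n,e,L,n),(L/2*e,n,W,e),(-L/2*e,n,W,e)):
            q=np.array(v[:2])+o+t[:,None]*l*d; col=np.clip((.12-(q[:,1]-c[1]))*2000,0,478).astype(int); row=np.clip((.12-(q[:,0]-c[0]))*2000,0,478).astype(int)
            s+=np.mean(gx[row,col]*abs(w[1])+gy[row,col]*abs(w[0]))
        return s
    v=np.array([c[0],c[1],ang])
    for st in((.002,1.),(.001,.5),(.0005,.25)):
        k=range(-4,5); v=max((v+np.array([i*st[0],j*st[0],m*st[1]]) for i,j,m in product(k,k,k)),key=sc)
    return v,sc(v)
E
python3 - <<'E'
from h import *
w2=np.load('w2.npy',allow_pickle=True).item(); w3=np.load('w3.npy',allow_pickle=True).item()
a=[toz(w2,np.array(u)/1.4,.026) for u in((466,105),(449,279))]; d=a[0]-a[1]; print('long ang',np.degrees(np.arctan2(d[1],d[0])),sum(a)/2)
al=np.degrees(np.arctan2(d[1],d[0])); cl=(sum(a)/2)[:2]
print(fit(w2,.026,cl,al,.17,.056))
a=[toz(w3,np.array(u)/1.4,.026) for u in((453,93),(481,215))]; d=a[0]-a[1]; as_=np.degrees(np.arctan2(d[1],d[0])); cs=(sum(a)/2)[:2]; print(cs,as_)
fs=fit(w3,.026,cs,as_,.125,.056); print(fs)
ub=[toz(w3,np.array(u)/1.4,.022)[:2] for u in((153,129),(259,137),(258,160),(154,153))]
lb=[toz(w3,np.array(u)/1.4,.022)[:2] for u in((163,245),(259,250),(258,270),(162,263))]
u,l=np.mean(ub,0),np.mean(lb,0); d=u-l; ar=np.degrees(np.arctan2(d[1],d[0])); print('rack',(u+l)/2,np.linalg.norm(d),ar)
fu=fit(w3,.022,u,ar+90,.09,.02); fl=fit(w3,.022,l,ar+90,.09,.02); print(fu,fl)
A=rect(w2,.026,cl,.12); B=rect(w3,.022,(u+l)/2,.12)
def dr(I,c,v,L,W):
    e=np.array([np.cos(np.radians(v[2])),np.sin(np.radians(v[2]))]); n=np.array([-e[1],e[0]])
    q=[v[:2]+s*L/2*e+k*W/2*n for s,k in((1,1),(1,-1),(-1,-1),(-1,1))]
    cv2.polylines(I,[np.array([[(.12-(x[1]-c[1]))*2000,(.12-(x[0]-c[0]))*2000] for x in q],np.int32)],True,(255,0,255),1)
dr(A,cl,fit(w2,.026,cl,al,.17,.056)[0],.17,.056); c=(u+l)/2
for v in(fu,fl): dr(B,c,v[0],.09,.02)
cv2.imwrite('pics/fit1.png',cv2.resize(np.hstack([A[:,80:400],B]),None,fx=1,fy=1))
E
```

```text
long ang 21.19546737508022 [ 0.45069819 -0.37032978  0.026     ]
(array([ 0.45119819, -0.36982978, 21.19546738]), np.float64(1852.8783613068408))
[ 0.43279782 -0.10299737] -1.7004557075344107
(array([ 0.43329782, -0.10299737, -1.20045571]), np.float64(1498.4698472593998))
rack [0.46311582 0.12749823] 0.10000690162440605 -22.077979389528867
(array([ 0.51045268,  0.10970352, 67.92202061]), np.float64(1523.9192924360132)) (array([ 0.42077896,  0.14629293, 67.67202061]), np.float64(997.1947328607616))
```

View pics/fit1.png

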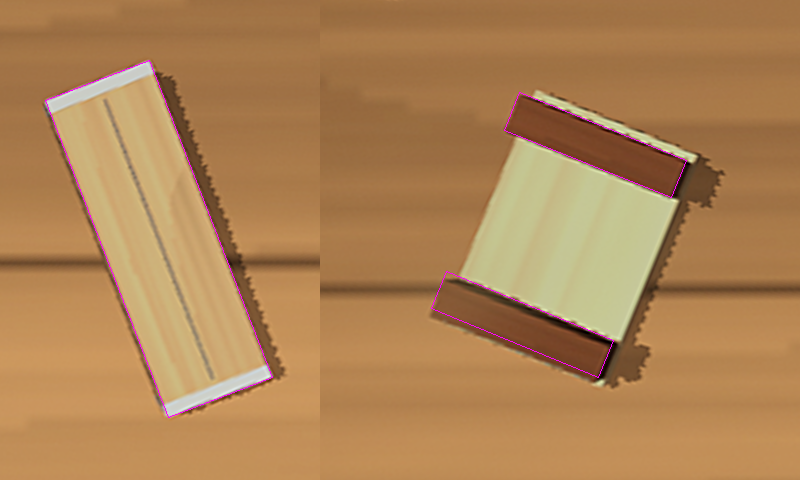

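The outlines fit the long blank and the upper bearer exactly. The lower bearer fit slid onto the shaded side, so I take the rack centre as (0.464,0.128) at −22.1°. The long blank is at (0.451,−0.370) at 21.2°.

Run:
```python
from h import *
go(.4512,-.3698,.10,111.2)
```

```text
slide [158.8 311.4 222.7] ang [ -1.7  -0.5 -38.8] rows 10 j6 3.14
slide [158.8 311.4 222.7] ang [ -0.7   2.2 141.2] rows 20 j6 3.14
```

Joint 6 hit its limit, so I'll use the flipped grasp (tool x near 201° and 158°). I'll turn in steps while travelling.

jog_arm:
  moves:
    - {"fingers": 0, "slide": [100, 200, 60], "angular": [-1, 0, -70]}
    - {"fingers": 0, "slide": [100, 200, 60], "angular": [-1, 0, -70]}
    - {"fingers": 0, "slide": [100, 200, 60], "angular": [-1, 0, -70]}
    - {"fingers": 0, "slide": [100, 200, 60], "angular": [-1, 0, -70]}
    - {"fingers": 0, "slide": [100, 200, 60], "angular": [-1, 0, -70]}
    - {"fingers": 0, "slide": [100, 200, 60], "angular": [-1, 0, -70]}
    - {"fingers": 0, "slide": [100, 200, 60], "angular": [-1, 0, -70]}
    - {"fingers": 0, "slide": [100, 200, 60], "angular": [-1, 0, -70]}
    - {"fingers": 0, "slide": [100, 200, 60], "angular": [-1, 0, -70]}
    - {"fingers": 0, "slide": [100, 200, 60], "angular": [-1, 0, -70]}

```text
clock: 4.03
tcp_pos: [0.4275, -0.2506, 0.2656]
orientation: [-0.004, 0.901, 0.434, 0.009]
wrist_force: [0.3, -0.7, 0.7]
finger_gap: 0.0852
grip_force: 0.0
```

jog_arm:
  moves:
    - {"fingers": 0, "slide": [0, 0, 0], "angular": [0, 0, -70]}
    - {"fingers": 0, "slide": [0, 0, 0], "angular": [0, 0, -70]}
    - {"fingers": 0, "slide": [0, 0, 0], "angular": [0, 0, -70]}
    - {"fingers": 0, "slide": [0, 0, 0], "angular": [0, 0, -70]}
    - {"fingers": 0, "slide": [0, 0, 0], "angular": [0, 0, -70]}
    - {"fingers": 0, "slide": [0, 0, 0], "angular": [0, 0, -70]}
    - {"fingers": 0, "slide": [0, 0, 0], "angular": [0, 0, -70]}
    - {"fingers": 0, "slide": [0, 0, 0], "angular": [0, 0, -70]}
    - {"fingers": 0, "slide": [0, 0, 0], "angular": [0, 0, -70]}
    - {"fingers": 0, "slide": [0, 0, 0], "angular": [0, 0, -70]}

```text
clock: 4.87
tcp_pos: [0.4276, -0.2502, 0.266]
orientation: [0.002, 0.489, 0.872, 0.009]
wrist_force: [0.6, -0.5, 0.0]
finger_gap: 0.0857
grip_force: 0.0
```

Run:
```python
from h import *
print(pose().round(3)); go(.4512,-.3698,.08,111.2)
```

```text
[[-0.522  0.853  0.013  0.428]
 [ 0.853  0.522  0.014 -0.25 ]
 [ 0.005  0.018 -1.     0.266]
 [ 0.     0.     0.     1.   ]]
slide [-115.2  -45.8  184.6] ang [  1.1   0.5 -79.7] rows 12 j6 0.32
slide [-115.2  -45.8  184.6] ang [  0.5  -1.1 100.3] rows 15 j6 0.32
```

jog_arm:
  moves:
    - {"fingers": 0, "slide": [-115, -46, 150], "angular": [1, 0.4, -70]}
    - {"fingers": 0, "slide": [-115, -46, 150], "angular": [1, 0.4, -70]}
    - {"fingers": 0, "slide": [-115, -46, 150], "angular": [1, 0.4, -70]}
    - {"fingers": 0, "slide": [-115, -46, 150], "angular": [1, 0.4, -70]}
    - {"fingers": 0, "slide": [-115, -46, 150], "angular": [1, 0.4, -70]}
    - {"fingers": 0, "slide": [-115, -46, 150], "angular": [1, 0.4, -70]}
    - {"fingers": 0, "slide": [-115, -46, 150], "angular": [1, 0.4, -70]}
    - {"fingers": 0, "slide": [-115, -46, 150], "angular": [1, 0.4, -70]}
    - {"fingers": 0, "slide": [-115, -46, 150], "angular": [1, 0.4, -70]}
    - {"fingers": 0, "slide": [-115, -46, 150], "angular": [1, 0.4, -70]}

```text
clock: 5.7
tcp_pos: [0.4496, -0.3704, 0.1142]
orientation: [0.0, -0.1, 0.995, 0.001]
wrist_force: [0.3, -0.8, 0.4]
finger_gap: 0.0856
grip_force: 0.0
```

Run:
```python
from h import *
go(.4512,-.3698,.014,111.2); print(get_state()['tcp_pos'])
```

```text
slide [-1.700e+00  1.000e-01  1.002e+02] ang [ 0.1  0.  -9.7] rows 3 j6 -1.03
slide [-1.700e+00  1.000e-01  1.002e+02] ang [  0.   -0.2 170.3] rows 24 j6 -1.03
[ 0.44958435 -0.37037836  0.11419189]
```

jog_arm:
  moves:
    - {"fingers": 0, "slide": [-1.7, 0, 50], "angular": [0, 0, -9.7]}
    - {"fingers": 0, "slide": [-1.7, 0, 50], "angular": [0, 0, -9.7]}
    - {"fingers": 0, "slide": [-1.7, 0, 80], "angular": [0, 0, -9.7]}
    - {"fingers": 0, "slide": [-1.7, 0, 100], "angular": [0, 0, -9.7]}
    - {"fingers": 0, "slide": [-1.7, 0, 100], "angular": [0, 0, -9.7]}
    - {"fingers": 1, "slide": [-1.7, 0, 100], "angular": [0, 0, -9.7]}
    - {"fingers": 1, "slide": [-1.7, 0, 100], "angular": [0, 0, -9.7]}
    - {"fingers": 1, "slide": [-1.7, 0, 100], "angular": [0, 0, -9.7]}
    - {"fingers": 1, "slide": [-1.7, 0, 100], "angular": [0, 0, -9.7]}
    - {"fingers": 1, "slide": [-1.7, 0, 100], "angular": [0, 0, -9.7]}
  squeeze: 40

```text
clock: 6.53
tcp_pos: [0.4524, -0.3707, 0.0166]
orientation: [0.001, -0.181, 0.983, -0.001]
wrist_force: [-0.2, 0.3, 4.7]
finger_gap: 0.0551
grip_force: 44.8
```

jog_arm:
  moves:
    - {"fingers": 1, "slide": [0, 0, 0], "angular": [0, 0, 0]}
    - {"fingers": 1, "slide": [0, 0, 0], "angular": [0, 0, 0]}
    - {"fingers": 1, "slide": [0, 0, 0], "angular": [0, 0, 0]}
    - {"fingers": 1, "slide": [0, 0, -20], "angular": [0, 0, 0]}
    - {"fingers": 1, "slide": [0, 0, -60], "angular": [0, 0, 0]}
    - {"fingers": 1, "slide": [0, 0, -100], "angular": [0, 0, 0]}
    - {"fingers": 1, "slide": [0, 0, -140], "angular": [0, 0, 0]}
    - {"fingers": 1, "slide": [0, 0, -140], "angular": [0, 0, 0]}

```text
clock: 7.2
tcp_pos: [0.4545, -0.3731, 0.1638]
orientation: [0.004, -0.181, 0.983, -0.005]
wrist_force: [1.0, -0.5, -0.3]
finger_gap: 0.0548
grip_force: 44.3
```

Run:
```python
from h import *
print(get_state()['tcp_pos']); go(.4638,.128,.15,67.9)
```

```text
[ 0.4544721  -0.37312164  0.16375797]
slide [-187.1  465.1    9.5] ang [-0.5  0.6 43. ] rows 13 j6 -1.19
slide [-187.1  465.1    9.5] ang [  -0.7   -0.6 -137. ] rows 20 j6 -1.19
```

jog_arm:
  moves:
    - {"fingers": 1, "slide": [-187, 465, 0], "angular": [0, 0.6, 43]}
    - {"fingers": 1, "slide": [-187, 465, 0], "angular": [0, 0.6, 43]}
    - {"fingers": 1, "slide": [-187, 465, 0], "angular": [0, 0.6, 43]}
    - {"fingers": 1, "slide": [-187, 465, 0], "angular": [0, 0.6, 43]}
    - {"fingers": 1, "slide": [-187, 465, 0], "angular": [0, 0.6, 43]}
    - {"fingers": 1, "slide": [-187, 465, 0], "angular": [0, 0.6, 43]}
    - {"fingers": 1, "slide": [-187, 465, 0], "angular": [0, 0.6, 43]}
    - {"fingers": 1, "slide": [-187, 465, 0], "angular": [0, 0.6, 43]}
    - {"fingers": 1, "slide": [-187, 465, 0], "angular": [0, 0.6, 43]}
    - {"fingers": 1, "slide": [-187, 465, 0], "angular": [0, 0.6, 43]}

```text
clock: 8.03
tcp_pos: [0.4584, 0.0377, 0.1555]
orientation: [-0.004, 0.192, 0.981, -0.0]
wrist_force: [0.8, 0.1, -2.2]
finger_gap: 0.0549
grip_force: 44.2
```

Run:
```python
from h import *
print(get_state()['tcp_pos']); go(.4638,.128,.10,67.9)
```

```text
[0.45844642 0.03770104 0.1555255 ]
slide [28.6 85.8 55.6] ang [-0.1 -0.5 -0.1] rows 3 j6 0.29
slide [28.6 85.8 55.6] ang [ -0.8   0.2 179.9] rows 26 j6 0.29
```

jog_arm:
  moves:
    - {"fingers": 1, "slide": [29, 86, 55], "angular": [0, 0, 0]}
    - {"fingers": 1, "slide": [29, 86, 55], "angular": [0, 0, 0]}
    - {"fingers": 1, "slide": [29, 86, 55], "angular": [0, 0, 0]}
    - {"fingers": 1, "slide": [29, 86, 55], "angular": [0, 0, 0]}
    - {"fingers": 1, "slide": [29, 86, 55], "angular": [0, 0, 0]}
    - {"fingers": 1, "slide": [29, 86, 55], "angular": [0, 0, 0]}
    - {"fingers": 1, "slide": [29, 86, 55], "angular": [0, 0, 0]}

```text
clock: 8.62
tcp_pos: [0.4646, 0.1255, 0.1012]
orientation: [-0.004, 0.193, 0.981, -0.0]
wrist_force: [-0.2, -1.2, -2.1]
finger_gap: 0.055
grip_force: 44.2
```

Run:
```python
from h import *
print(get_state()['tcp_pos']); go(.4638,.128,.0385,67.9)
p=shoot('wrist'); save(p,'w4.png',s=1.4); np.save('w4.npy',p,allow_pickle=True)
```

```text
[0.46463529 0.12554309 0.10122075]
slide [ 1.2  2.1 62.7] ang [-0.1 -0.5 -0.1] rows 2 j6 0.48
slide [ 1.2  2.1 62.7] ang [ -0.7   0.2 179.9] rows 26 j6 0.48
```

View pics/w4.png

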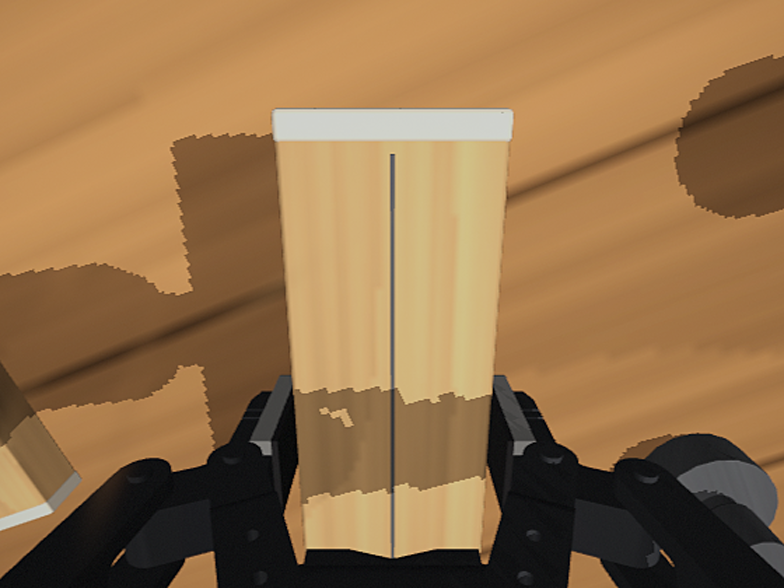

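The picture shows the long blank held squarely, with its pencil line vertical at column 280 and its far end at row 78 (native). I'll check the offset along its length before lowering.

Run:
```python
from h import *
p=np.load('w4.npy',allow_pickle=True).item(); p['W']=np.array(p['tool_from_camera'])
print(toz(p,np.array([393,109])/1.4,-.0094)*1000,toz(p,np.array([393,500])/1.4,-.0094)*1000)
```

```text
[85.42324607  0.55251738 -9.4       ] [-25.26679815   0.76974947  -9.4       ]
```

jog_arm:
  moves:
    - {"fingers": 1, "slide": [1, 2, 25], "angular": [0, -0.5, 0]}
    - {"fingers": 1, "slide": [1, 2, 45], "angular": [0, -0.5, 0]}
    - {"fingers": 1, "slide": [1, 2, 55], "angular": [0, -0.5, 0]}
    - {"fingers": 1, "slide": [1, 2, 60], "angular": [0, -0.5, 0]}
    - {"fingers": 1, "slide": [1, 2, 62], "angular": [0, -0.5, 0]}
    - {"fingers": 1, "slide": [1, 2, 62.5], "angular": [0, -0.5, 0]}
    - {"fingers": 1, "slide": [1, 2, 62.5], "angular": [0, -0.5, 0]}

```text
clock: 9.25
tcp_pos: [0.4642, 0.1285, 0.0389]
orientation: [0.0, 0.192, 0.981, -0.001]
wrist_force: [0.1, 0.3, -1.1]
finger_gap: 0.0553
grip_force: 44.2
```

Run:
```python
from h import *
s=get_state();print(s['tcp_pos'],s['wrist_force']); go(.4638,.128,.0385,67.9)
```

```text
[0.46419724 0.12853961 0.03887069] [ 0.10307738  0.26712692 -1.05725051]
slide [ 0.2 -0.6  0.4] ang [-0.1  0.  -0.1] rows 1 j6 0.49
slide [ 0.2 -0.6  0.4] ang [1.000e-01 1.000e-01 1.799e+02] rows 26 j6 0.49
```

jog_arm:
  moves:
    - {"fingers": 1, "slide": [0, -0.5, 1], "angular": [0, 0, 0]}
    - {"fingers": 1, "slide": [0, -0.5, 1], "angular": [0, 0, 0]}
    - {"fingers": 0, "slide": [0, -0.5, 1], "angular": [0, 0, 0]}
    - {"fingers": 0, "slide": [0, -0.5, 1], "angular": [0, 0, 0]}
    - {"fingers": 0, "slide": [0, -0.5, 1], "angular": [0, 0, 0]}
    - {"fingers": 0, "slide": [0, -0.5, 1], "angular": [0, 0, 0]}
    - {"fingers": 0, "slide": [0, -0.5, -20], "angular": [0, 0, 0]}
    - {"fingers": 0, "slide": [0, -0.5, -60], "angular": [0, 0, 0]}
    - {"fingers": 0, "slide": [0, -0.5, -100], "angular": [0, 0, 0]}
    - {"fingers": 0, "slide": [0, -0.5, -140], "angular": [0, 0, 0]}

```text
clock: 10.08
tcp_pos: [0.4625, 0.1285, 0.1792]
orientation: [-0.001, 0.192, 0.981, -0.001]
wrist_force: [0.5, 0.5, -0.7]
finger_gap: 0.0847
grip_force: 0.0
```

Run:
```python
from h import *
s=get_state();print(s['tcp_pos'],s['wrist_force']); go(.59,-.06,.25,-22)
```

```text
[0.46245572 0.12852575 0.17917445] [ 0.51644853  0.48035692 -0.66242602]
slide [-189.1 -126.7  -70.8] ang [-0.2  0.  89.9] rows 13 j6 0.49
slide [-189.1 -126.7  -70.8] ang [ -0.   -0.2 -90.1] rows 13 j6 0.49
```

jog_arm:
  moves:
    - {"fingers": 0, "slide": [-203, -56, -40], "angular": [0, 0, -70]}
    - {"fingers": 0, "slide": [-203, -56, -40], "angular": [0, 0, -70]}
    - {"fingers": 0, "slide": [-203, -56, -40], "angular": [0, 0, -70]}
    - {"fingers": 0, "slide": [-203, -56, -40], "angular": [0, 0, -70]}
    - {"fingers": 0, "slide": [-203, -56, -40], "angular": [0, 0, -70]}
    - {"fingers": 0, "slide": [-203, -56, -40], "angular": [0, 0, -70]}
    - {"fingers": 0, "slide": [-203, -56, -40], "angular": [0, 0, -70]}
    - {"fingers": 0, "slide": [-203, -56, -40], "angular": [0, 0, -70]}
    - {"fingers": 0, "slide": [-203, -56, -40], "angular": [0, 0, -70]}
    - {"fingers": 0, "slide": [-203, -56, -40], "angular": [0, 0, -70]}

```text
clock: 10.92
tcp_pos: [0.6302, 0.0, 0.2174]
orientation: [-0.001, -0.408, 0.913, -0.0]
wrist_force: [-0.1, 0.5, 0.1]
finger_gap: 0.0858
grip_force: 0.0
```

jog_arm:
  moves:
    - {"fingers": 0, "slide": [0, 0, 0], "angular": [0, 0, -36]}
    - {"fingers": 0, "slide": [0, 0, 0], "angular": [0, 0, -36]}
    - {"fingers": 0, "slide": [0, 0, 0], "angular": [0, 0, -36]}
    - {"fingers": 0, "slide": [0, 0, 0], "angular": [0, 0, -36]}
    - {"fingers": 0, "slide": [0, 0, 0], "angular": [0, 0, -36]}
    - {"fingers": 0, "slide": [0, 0, 0], "angular": [0, 0, -36]}
    - {"fingers": 0, "slide": [0, 0, 0], "angular": [0, 0, -36]}

```text
clock: 11.5
tcp_pos: [0.6301, 0.0003, 0.2177]
orientation: [-0.001, -0.667, 0.745, -0.0]
wrist_force: [0.7, 0.3, -0.2]
finger_gap: 0.0853
grip_force: 0.0
```

Run:
```python
from h import *
p=shoot('wrist'); np.save('w5.npy',p,allow_pickle=True); print(pose().round(3)); c=None
for d in tip_of('stick1_center',p)[:3]:
    X=toz(p,d['point'],.009); print(np.round(d['point']),d['p'],X.round(4)); c=c if c is not None else X[:2]
v,s=fit(p,.018,c,84.6,.09,.018); print(v,s)
I=p['color'][:,:,::-1].copy(); e=np.array([np.cos(np.radians(v[2])),np.sin(np.radians(v[2]))]); n=np.array([-e[1],e[0]])
cv2.polylines(I,[np.array([proj(p,np.append(v[:2]+a*.045*e+b*.009*n,.018)) for a,b in((1,1),(1,-1),(-1,-1),(-1,1))],np.int32)],True,(255,0,255),1)
cv2.imwrite('pics/w5.png',I); go(v[0],v[1],.08,v[2]-90)
```

```text
[[-0.11  -0.994 -0.002  0.63 ]
 [-0.994  0.11  -0.002  0.   ]
 [ 0.002  0.002 -1.     0.218]
 [ 0.     0.     0.     1.   ]]
[260. 169.] 0.58 [ 0.6483 -0.0124  0.009 ]
[ 6.47792015e-01 -1.34087928e-02  8.31000000e+01] 1463.9150527682323
slide [ 11.4 -19.2 137.8] ang [ 0.1 -0.1  0.6] rows 4 j6 -1.59
slide [ 11.4 -19.2 137.8] ang [ 2.000e-01  1.000e-01 -1.794e+02] rows 26 j6 -1.59
```

View pics/w5.png

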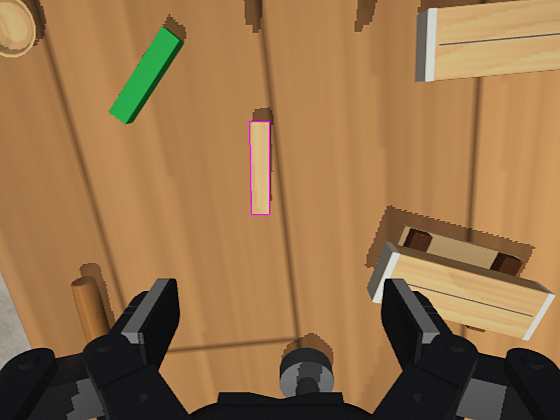

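The outline fits the stick exactly. The green stick at (147,75) stays, and the long blank lies on the rack at (465,290). Grasping the stick.

jog_arm:
  moves:
    - {"fingers": 0.3, "slide": [11.4, -19.2, 40], "angular": [0.1, -0.1, 0.6]}
    - {"fingers": 0.3, "slide": [11.4, -19.2, 80], "angular": [0.1, -0.1, 0.6]}
    - {"fingers": 0.3, "slide": [11.4, -19.2, 120], "angular": [0.1, -0.1, 0.6]}
    - {"fingers": 0.3, "slide": [11.4, -19.2, 160], "angular": [0.1, -0.1, 0.6]}
    - {"fingers": 0.3, "slide": [11.4, -19.2, 185], "angular": [0.1, -0.1, 0.6]}
    - {"fingers": 0.3, "slide": [11.4, -19.2, 198], "angular": [0.1, -0.1, 0.6]}
    - {"fingers": 0.3, "slide": [11.4, -19.2, 202.5], "angular": [0.1, -0.1, 0.6]}
    - {"fingers": 0.3, "slide": [11.4, -19.2, 202.5], "angular": [0.1, -0.1, 0.6]}

```text
clock: 12.27
tcp_pos: [0.6467, -0.0134, 0.014]
orientation: [-0.001, -0.664, 0.748, 0.001]
wrist_force: [0.2, -0.1, 0.2]
finger_gap: 0.0596
grip_force: 0.0
```

jog_arm:
  moves:
    - {"fingers": 1, "slide": [0, 0, 0], "angular": [0, 0, 0]}
    - {"fingers": 1, "slide": [0, 0, 0], "angular": [0, 0, 0]}
    - {"fingers": 1, "slide": [0, 0, 0], "angular": [0, 0, 0]}
    - {"fingers": 1, "slide": [0, 0, 0], "angular": [0, 0, 0]}
    - {"fingers": 1, "slide": [0, 0, 0], "angular": [0, 0, 0]}
    - {"fingers": 1, "slide": [0, 0, 0], "angular": [0, 0, 0]}
    - {"fingers": 1, "slide": [0, 0, 0], "angular": [0, 0, 0]}
    - {"fingers": 1, "slide": [0, 0, 0], "angular": [0, 0, 0]}
  squeeze: 30

```text
clock: 12.93
tcp_pos: [0.6492, -0.0137, 0.0174]
orientation: [0.001, -0.664, 0.748, -0.002]
wrist_force: [-0.6, -0.2, 6.7]
finger_gap: 0.0169
grip_force: 30.5
```

Run:
```python
from h import *
p=np.load('w5.npy',allow_pickle=True).item(); v,s=fit(p,.048,[.464,.128],-22,.17,.056); print(v,s)
s=get_state();print(s['tcp_pos'],s['wrist_force'])
r=np.radians(-22.1);e=np.array([np.cos(r),np.sin(r)]);c=np.array([.464,.128])
print(c+.05*e,c-.05*e); t=c+.05*e; go(t[0],t[1],.12,-22.1)
```

```text
[  0.464    0.1285 -22.    ] 1598.5986213170436
[ 0.64923916 -0.01367023  0.01736788] [-0.56062821 -0.21961911  6.69814319]
[0.51032643 0.10918879] [0.41767357 0.14681121]
slide [-105.6  152.  -103.3] ang [-0.2  0.  15.3] rows 6 j6 -1.6
slide [-105.6  152.  -103.3] ang [  -0.    -0.3 -164.7] rows 23 j6 -1.6
```

jog_arm:
  moves:
    - {"fingers": 1, "slide": [0, 0, -30], "angular": [0, 0, 0]}
    - {"fingers": 1, "slide": [0, 0, -70], "angular": [0, 0, 0]}
    - {"fingers": 1, "slide": [0, 0, -105], "angular": [0, 0, 0]}
    - {"fingers": 1, "slide": [-106, 152, -105], "angular": [0, 0, 15.3]}
    - {"fingers": 1, "slide": [-106, 152, -105], "angular": [0, 0, 15.3]}
    - {"fingers": 1, "slide": [-106, 152, -105], "angular": [0, 0, 15.3]}
    - {"fingers": 1, "slide": [-106, 152, -105], "angular": [0, 0, 15.3]}
    - {"fingers": 1, "slide": [-106, 152, -105], "angular": [0, 0, 15.3]}
    - {"fingers": 1, "slide": [-106, 152, -105], "angular": [0, 0, 15.3]}
    - {"fingers": 1, "slide": [-106, 152, -105], "angular": [0, 0, 15.3]}

```text
clock: 13.77
tcp_pos: [0.5087, 0.1105, 0.121]
orientation: [0.0, -0.56, 0.829, -0.001]
wrist_force: [0.5, -0.1, -0.1]
finger_gap: 0.0172
grip_force: 29.7
```

jog_arm:
  moves:
    - {"fingers": 1, "slide": [0, 0, 0], "angular": [0, 0, 0]}
    - {"fingers": 1, "slide": [0, 0, 0], "angular": [0, 0, 0]}

```text
clock: 13.93
tcp_pos: [0.5105, 0.109, 0.1206]
orientation: [0.001, -0.558, 0.83, -0.001]
wrist_force: [-0.3, -0.7, -1.0]
finger_gap: 0.0169
grip_force: 29.7
```

Run:
```python
from h import *
s=get_state();print(s['tcp_pos'],s['wrist_force'],s['finger_gap'])
go(.5103,.1092,.066,-22.1)
p=shoot('wrist'); save(p,'w6.png'); np.save('w6.npy',p,allow_pickle=True)
```

```text
[0.51053143 0.10903019 0.12064337] [-0.3354047  -0.74876628 -1.02826761] 0.01694967601739099
slide [-0.1  0.4 54.6] ang [-0.1  0.  -0. ] rows 2 j6 -1.13
slide [-0.1  0.4 54.6] ang [  0.    0.2 180. ] rows 26 j6 -1.13
```

View pics/w6.png

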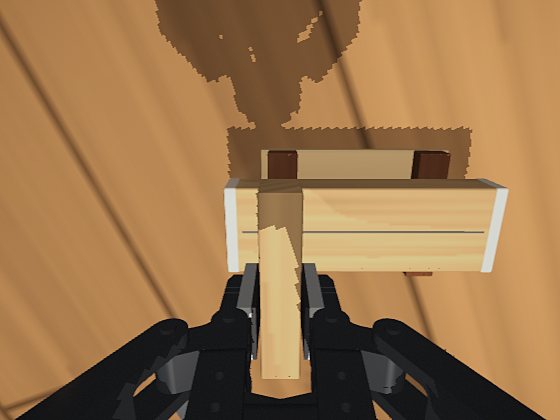

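The stick is held level at column 280, running from row 190 to 378, above its bearer. Lowering and releasing.

jog_arm:
  moves:
    - {"fingers": 1, "slide": [0, 0.4, 25], "angular": [0, 0, 0]}
    - {"fingers": 1, "slide": [0, 0.4, 42], "angular": [0, 0, 0]}
    - {"fingers": 1, "slide": [0, 0.4, 50], "angular": [0, 0, 0]}
    - {"fingers": 1, "slide": [0, 0.4, 53], "angular": [0, 0, 0]}
    - {"fingers": 1, "slide": [0, 0.4, 54.5], "angular": [0, 0, 0]}
    - {"fingers": 1, "slide": [0, 0.4, 55], "angular": [0, 0, 0]}
    - {"fingers": 1, "slide": [0, 0.4, 55], "angular": [0, 0, 0]}
    - {"fingers": 1, "slide": [0, 0.4, 55], "angular": [0, 0, 0]}

```text
clock: 14.65
tcp_pos: [0.5097, 0.1098, 0.0662]
orientation: [0.001, -0.559, 0.829, -0.001]
wrist_force: [0.8, -0.6, 0.3]
finger_gap: 0.017
grip_force: 29.7
```

jog_arm:
  moves:
    - {"fingers": 0.7, "slide": [0, 0, 0], "angular": [0, 0, 0]}
    - {"fingers": 0.5, "slide": [0, 0, 0], "angular": [0, 0, 0]}
    - {"fingers": 0.4, "slide": [0, 0, 0], "angular": [0, 0, 0]}
    - {"fingers": 0.4, "slide": [0, 0, 0], "angular": [0, 0, 0]}
    - {"fingers": 0.4, "slide": [0, 0, -15], "angular": [0, 0, 0]}
    - {"fingers": 0.4, "slide": [0, 0, -50], "angular": [0, 0, 0]}
    - {"fingers": 0.2, "slide": [0, 0, -90], "angular": [0, 0, 0]}
    - {"fingers": 0, "slide": [0, 0, -130], "angular": [0, 0, 0]}
    - {"fingers": 0, "slide": [0, 0, -130], "angular": [0, 0, 0]}

```text
clock: 15.4
tcp_pos: [0.5129, 0.1102, 0.2035]
orientation: [0.006, -0.559, 0.829, -0.003]
wrist_force: [1.3, 0.4, 0.6]
finger_gap: 0.0847
grip_force: 0.0
```

Run:
```python
from h import *
s=get_state();print(s['tcp_pos'],s['wrist_force'],s['finger_gap'])
go(.63,-.20,.22,-2)
p=shoot('wrist');v,q=fit(p,.066,[.5103,.1092],67.9,.09,.018);print(v,q)
```

```text
[0.5129175  0.11016842 0.20350901] [1.29695176 0.35748756 0.5544792 ] 0.0846609498680167
slide [ 243.5 -225.1  -15.1] ang [ -0.7   0.2 -20. ] rows 8 j6 -1.13
slide [ 243.5 -225.1  -15.1] ang [  0.3   1.  160. ] rows 23 j6 -1.13
[ 0.5093  0.1102 67.9   ] 1011.7711694499453
```

jog_arm:
  moves:
    - {"fingers": 0, "slide": [244, -225, -15], "angular": [-0.7, 0.2, -20]}
    - {"fingers": 0, "slide": [244, -225, -15], "angular": [-0.7, 0.2, -20]}
    - {"fingers": 0, "slide": [244, -225, -15], "angular": [-0.7, 0.2, -20]}
    - {"fingers": 0, "slide": [244, -225, -15], "angular": [-0.7, 0.2, -20]}
    - {"fingers": 0, "slide": [244, -225, -15], "angular": [-0.7, 0.2, -20]}
    - {"fingers": 0, "slide": [244, -225, -15], "angular": [-0.7, 0.2, -20]}
    - {"fingers": 0, "slide": [244, -225, -15], "angular": [-0.7, 0.2, -20]}
    - {"fingers": 0, "slide": [244, -225, -15], "angular": [-0.7, 0.2, -20]}
    - {"fingers": 0, "slide": [244, -225, -15], "angular": [-0.7, 0.2, -20]}
    - {"fingers": 0, "slide": [244, -225, -15], "angular": [-0.7, 0.2, -20]}

```text
clock: 16.28
tcp_pos: [0.6258, -0.2037, 0.2084]
orientation: [-0.005, -0.693, 0.721, 0.005]
wrist_force: [-0.0, 1.1, -0.5]
finger_gap: 0.0856
grip_force: 0.0
```

jog_arm:
  moves:
    - {"fingers": 0, "slide": [0, 0, 0], "angular": [0, 0, 0]}
    - {"fingers": 0, "slide": [0, 0, 0], "angular": [0, 0, 0]}
    - {"fingers": 0, "slide": [0, 0, 0], "angular": [0, 0, 0]}

```text
clock: 16.53
tcp_pos: [0.6252, -0.1988, 0.2105]
orientation: [-0.005, -0.695, 0.719, 0.004]
wrist_force: [0.4, 0.6, 0.6]
finger_gap: 0.0856
grip_force: 0.0
```

Run:
```python
from h import *
p=shoot('wrist'); np.save('w7.npy',p,allow_pickle=True); print(pose().round(3)); c=None
for d in tip_of('stick1_center',p)[:4]:
    X=toz(p,d['point'],.009); print(np.round(d['point']),d['p'],X.round(4), p['color'][int(d['point'][1]),int(d['point'][0])])
    if c is None: c=X[:2]
v,s=fit(p,.018,c,87,.09,.018); print(v,s)
I=p['color'][:,:,::-1].copy(); e=np.array([np.cos(np.radians(v[2])),np.sin(np.radians(v[2]))]); n=np.array([-e[1],e[0]])
cv2.polylines(I,[np.array([proj(p,np.append(v[:2]+a*.045*e+b*.009*n,.018)) for a,b in((1,1),(1,-1),(-1,-1),(-1,1))],np.int32)],True,(255,0,255),1)
cv2.imwrite('pics/w7.png',I); go(v[0],v[1],.0165,v[2]-90)
```

```text
[[-0.034 -0.999 -0.012  0.625]
 [-0.999  0.034 -0.001 -0.199]
 [ 0.001  0.012 -1.     0.211]
 [ 0.     0.     0.     1.   ]]Traceback (most recent call last):
  File "<stdin>", line 6, in <module>
  File "h.py", line 42, in fit
    g=cv2.GaussianBlur(rect(p,z,c,.12).astype(np.float32),(0,0),1.5); G=np.zeros(g.shape[:2]+(2,),np.float32)
                       ~~~~^^^^^^^^^^^
  File "h.py", line 37, in rect
    dst.append([half*ppm-sy*half*ppm,half*ppm-sx*half*ppm]); src.append(proj(p,[c[0]+sx*half,c[1]+sy*half,z]))
                                                                                ~^^^
TypeError: 'NoneType' object is not subscriptable
```

Run:
```python
from h import *
p=np.load('w7.npy',allow_pickle=True).item()
t=shoot('top'); c=toz(t,(357.3,187.3),.014)[:2]; print(c,proj(p,[*c,.018]))
for L in(88,84): v,s=fit(p,.018,c,L,.09,.018); print(v,s)
print(p['color'][tuple(proj(p,[*v[:2],.018]).astype(int)[::-1])])
I=p['color'][:,:,::-1].copy(); e=np.array([np.cos(np.radians(v[2])),np.sin(np.radians(v[2]))]); n=np.array([-e[1],e[0]])
cv2.polylines(I,[np.array([proj(p,np.append(v[:2]+a*.045*e+b*.009*n,.018)) for a,b in((1,1),(1,-1),(-1,-1),(-1,1))],np.int32)],True,(255,0,255),1)
cv2.imwrite('pics/w7.png',I); go(v[0],v[1],.0165,v[2]-90)
```

```text
[ 0.65403273 -0.22556262] [245.40833889 156.34622666]
[ 0.65703273 -0.22256262 85.        ] 1382.2218883953717
[ 0.65703273 -0.22256262 85.        ] 1382.2218883953717
[216 185 129]
slide [ 21.9 -34.4 194.1] ang [ 0.7 -0.1  3.1] rows 5 j6 -1.96
slide [ 21.9 -34.4 194.1] ang [   0.2    1.  -176.9] rows 25 j6 -1.96
```

View pics/w7.png

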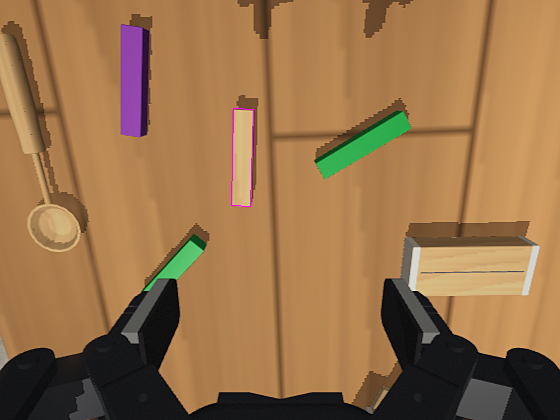

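The outline fits the second pale stick at (243,157). The green ones at (180,265) and (363,147) and the purple one at (135,80) are clear of the fingers.

jog_arm:
  moves:
    - {"fingers": 0.4, "slide": [22, -34, 30], "angular": [0.7, -0.1, 3.1]}
    - {"fingers": 0.4, "slide": [22, -34, 60], "angular": [0.7, -0.1, 3.1]}
    - {"fingers": 0.4, "slide": [22, -34, 100], "angular": [0.7, -0.1, 3.1]}
    - {"fingers": 0.4, "slide": [22, -34, 140], "angular": [0.7, -0.1, 3.1]}
    - {"fingers": 0.4, "slide": [22, -34, 170], "angular": [0.7, -0.1, 3.1]}
    - {"fingers": 0.4, "slide": [22, -34, 188], "angular": [0.7, -0.1, 3.1]}
    - {"fingers": 0.4, "slide": [22, -34, 194], "angular": [0.7, -0.1, 3.1]}
    - {"fingers": 0.4, "slide": [22, -34, 194], "angular": [0.7, -0.1, 3.1]}

```text
clock: 17.35
tcp_pos: [0.6553, -0.2229, 0.0143]
orientation: [-0.001, -0.675, 0.738, 0.002]
wrist_force: [-0.4, 1.2, 0.8]
finger_gap: 0.0511
grip_force: 0.0
```

jog_arm:
  moves:
    - {"fingers": 1, "slide": [0, 0, 0], "angular": [0, 0, 0]}
    - {"fingers": 1, "slide": [0, 0, 0], "angular": [0, 0, 0]}
    - {"fingers": 1, "slide": [0, 0, 0], "angular": [0, 0, 0]}
    - {"fingers": 1, "slide": [0, 0, 0], "angular": [0, 0, 0]}
    - {"fingers": 1, "slide": [0, 0, 0], "angular": [0, 0, 0]}
    - {"fingers": 1, "slide": [0, 0, 0], "angular": [0, 0, 0]}
    - {"fingers": 1, "slide": [0, 0, 0], "angular": [0, 0, 0]}
    - {"fingers": 1, "slide": [0, 0, 0], "angular": [0, 0, 0]}

```text
clock: 18.02
tcp_pos: [0.6584, -0.2249, 0.0189]
orientation: [0.001, -0.675, 0.738, -0.002]
wrist_force: [0.8, 0.3, 6.6]
finger_gap: 0.017
grip_force: 30.5
```

jog_arm:
  moves:
    - {"fingers": 1, "slide": [0, 0, -20], "angular": [0, 0, 0]}
    - {"fingers": 1, "slide": [0, 0, -60], "angular": [0, 0, 0]}
    - {"fingers": 1, "slide": [0, 0, -100], "angular": [0, 0, 0]}
    - {"fingers": 1, "slide": [0, 0, -140], "angular": [0, 0, 0]}
    - {"fingers": 1, "slide": [0, 0, -140], "angular": [0, 0, 0]}

```text
clock: 18.43
tcp_pos: [0.6608, -0.2262, 0.1672]
orientation: [0.003, -0.675, 0.738, -0.007]
wrist_force: [0.8, -0.6, 1.2]
finger_gap: 0.0169
grip_force: 29.8
```

Run:
```python
from h import *
s=get_state();print(s['tcp_pos'],s['wrist_force'],s['finger_gap'])
go(.4177,.1473,.15,-22.1)
```

```text
[ 0.66084536 -0.22616162  0.16723338] [ 0.84073515 -0.5685324   1.24913542] 0.016867578083710557
slide [-350.2  275.9   11.1] ang [-0.9 -0.2 17. ] rows 11 j6 -1.93
slide [-350.2  275.9   11.1] ang [   0.3   -1.3 -163. ] rows 23 j6 -1.93
```

jog_arm:
  moves:
    - {"fingers": 1, "slide": [-349, 275, 0], "angular": [-0.9, 0, 17]}
    - {"fingers": 1, "slide": [-349, 275, 0], "angular": [-0.9, 0, 17]}
    - {"fingers": 1, "slide": [-349, 275, 0], "angular": [-0.9, 0, 17]}
    - {"fingers": 1, "slide": [-349, 275, 0], "angular": [-0.9, 0, 17]}
    - {"fingers": 1, "slide": [-349, 275, 0], "angular": [-0.9, 0, 17]}
    - {"fingers": 1, "slide": [-349, 275, 0], "angular": [-0.9, 0, 17]}
    - {"fingers": 1, "slide": [-349, 275, 0], "angular": [-0.9, 0, 17]}
    - {"fingers": 1, "slide": [-349, 275, 0], "angular": [-0.9, 0, 17]}
    - {"fingers": 1, "slide": [-349, 275, 0], "angular": [-0.9, 0, 17]}
    - {"fingers": 1, "slide": [-349, 275, 0], "angular": [-0.9, 0, 17]}

```text
clock: 19.27
tcp_pos: [0.428, 0.1262, 0.1567]
orientation: [-0.004, -0.558, 0.83, 0.005]
wrist_force: [0.1, 0.7, 0.6]
finger_gap: 0.0168
grip_force: 29.8
```

Run:
```python
from h import *
print(get_state()['tcp_pos']); go(.4168,.1449,.12,-22.1)
```

```text
[0.42800455 0.1261843  0.15667837]
slide [-13.2  16.9  36.9] ang [ 0.8 -0.1 -0.1] rows 2 j6 -1.08
slide [-13.2  16.9  36.9] ang [-1.000e-01 -1.200e+00  1.799e+02] rows 26 j6 -1.08
```

jog_arm:
  moves:
    - {"fingers": 1, "slide": [-13, 17, 20], "angular": [0.8, 0, 0]}
    - {"fingers": 1, "slide": [-13, 17, 37], "angular": [0.8, 0, 0]}
    - {"fingers": 1, "slide": [-13, 17, 37], "angular": [0.8, 0, 0]}
    - {"fingers": 1, "slide": [-13, 17, 37], "angular": [0.8, 0, 0]}
    - {"fingers": 1, "slide": [-13, 17, 37], "angular": [0.8, 0, 0]}
    - {"fingers": 1, "slide": [-13, 17, 37], "angular": [0.8, 0, 0]}

```text
clock: 19.77
tcp_pos: [0.4192, 0.143, 0.1205]
orientation: [-0.0, -0.558, 0.83, -0.001]
wrist_force: [0.3, 0.4, -0.6]
finger_gap: 0.0172
grip_force: 29.8
```

Run:
```python
from h import *
print(get_state()['tcp_pos']); go(.4168,.1449,.0665,-22.1)
p=shoot('wrist'); np.save('w8.npy',p,allow_pickle=True)
v,s=fit(p,.066,[.509,.110],67.9,.09,.018); print(v,s)
v,s=fit(p,.048,[.464,.1285],-22,.17,.056); print(v,s)
```

```text
[0.41924872 0.14299683 0.12045775]
slide [-0.9  3.  54. ] ang [-0.  -0.1 -0.1] rows 2 j6 -1.03
slide [-0.9  3.  54. ] ang [-1.000e-01  1.000e-01  1.799e+02] rows 26 j6 -1.03
[ 0.51  0.11 68.4 ] 1199.9312861633846
[  0.4635   0.1285 -22.    ] 1291.5633369057496
```

jog_arm:
  moves:
    - {"fingers": 1, "slide": [-1, 2.7, 25], "angular": [0, 0, 0]}
    - {"fingers": 1, "slide": [-1, 2.7, 42], "angular": [0, 0, 0]}
    - {"fingers": 1, "slide": [-1, 2.7, 49], "angular": [0, 0, 0]}
    - {"fingers": 1, "slide": [-1, 2.7, 52], "angular": [0, 0, 0]}
    - {"fingers": 1, "slide": [-1, 2.7, 54], "angular": [0, 0, 0]}
    - {"fingers": 1, "slide": [-1, 2.7, 54.5], "angular": [0, 0, 0]}
    - {"fingers": 1, "slide": [-1, 2.7, 54.5], "angular": [0, 0, 0]}
    - {"fingers": 1, "slide": [-1, 2.7, 54.5], "angular": [0, 0, 0]}

```text
clock: 20.48
tcp_pos: [0.4151, 0.1447, 0.0668]
orientation: [-0.002, -0.558, 0.83, -0.0]
wrist_force: [-7.5, -2.6, 14.5]
finger_gap: 0.0171
grip_force: 31.5
```

jog_arm:
  moves:
    - {"fingers": 0.7, "slide": [0, 0, 0], "angular": [0, 0, 0]}
    - {"fingers": 0.5, "slide": [0, 0, 0], "angular": [0, 0, 0]}
    - {"fingers": 0.4, "slide": [0, 0, 0], "angular": [0, 0, 0]}
    - {"fingers": 0.4, "slide": [0, 0, 0], "angular": [0, 0, 0]}
    - {"fingers": 0.4, "slide": [0, 0, -15], "angular": [0, 0, 0]}
    - {"fingers": 0.4, "slide": [0, 0, -50], "angular": [0, 0, 0]}
    - {"fingers": 0.2, "slide": [0, 0, -90], "angular": [0, 0, 0]}
    - {"fingers": 0, "slide": [0, 0, -130], "angular": [0, 0, 0]}
    - {"fingers": 0, "slide": [0, 0, -130], "angular": [0, 0, 0]}

```text
clock: 21.23
tcp_pos: [0.4199, 0.1462, 0.2021]
orientation: [0.004, -0.558, 0.83, -0.003]
wrist_force: [1.7, -0.2, 0.0]
finger_gap: 0.0844
grip_force: 0.0
```

Run:
```python
from h import *
s=get_state();print(s['tcp_pos'],s['wrist_force'],s['finger_gap'])
p=shoot('wrist'); save(p,'w9.png')
for c in([.4175,.147],[.51,.11]): print(fit(p,.066,c,67.9,.09,.018))
go(.4333,-.103,.2,-1.2+90)
```

```text
[0.41989973 0.14623193 0.20212329] [ 1.70219187 -0.20072348  0.02562872] 0.08440925894617123
(array([ 0.4155,  0.1465, 68.4   ]), np.float64(1072.2640124020797))
(array([ 0.51,  0.11, 67.9 ]), np.float64(1297.3472045442627))
slide [ 225.3 -107.2   -0.8] ang [-0.2  0.3 69.1] rows 10 j6 -1.03
slide [ 225.3 -107.2   -0.8] ang [  -0.3   -0.3 -110.9] rows 16 j6 -1.03
```

View pics/w9.png

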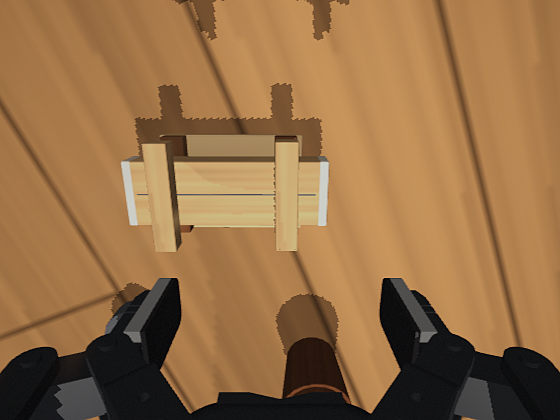

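Both sticks lie crosswise over the bearers, at (160,195) and (287,195), and the rack blank is unmoved. On to the short blank.

jog_arm:
  moves:
    - {"fingers": 0, "slide": [225, -107, 0], "angular": [-0.2, 0.3, 69]}
    - {"fingers": 0, "slide": [225, -107, 0], "angular": [-0.2, 0.3, 69]}
    - {"fingers": 0, "slide": [225, -107, 0], "angular": [-0.2, 0.3, 69]}
    - {"fingers": 0, "slide": [225, -107, 0], "angular": [-0.2, 0.3, 69]}
    - {"fingers": 0, "slide": [225, -107, 0], "angular": [-0.2, 0.3, 69]}
    - {"fingers": 0, "slide": [225, -107, 0], "angular": [-0.2, 0.3, 69]}
    - {"fingers": 0, "slide": [225, -107, 0], "angular": [-0.2, 0.3, 69]}
    - {"fingers": 0, "slide": [225, -107, 0], "angular": [-0.2, 0.3, 69]}
    - {"fingers": 0, "slide": [225, -107, 0], "angular": [-0.2, 0.3, 69]}
    - {"fingers": 0, "slide": [225, -107, 0], "angular": [-0.2, 0.3, 69]}

```text
clock: 22.12
tcp_pos: [0.4293, -0.1036, 0.1938]
orientation: [-0.005, 0.014, 1.0, -0.0]
wrist_force: [-0.7, 0.6, -0.0]
finger_gap: 0.0854
grip_force: 0.0
```

jog_arm:
  moves:
    - {"fingers": 0, "slide": [0, 0, 0], "angular": [0, 0, 0]}
    - {"fingers": 0, "slide": [0, 0, 0], "angular": [0, 0, 0]}

```text
clock: 22.28
tcp_pos: [0.4295, -0.103, 0.1942]
orientation: [-0.005, 0.009, 1.0, -0.001]
wrist_force: [-0.1, 0.1, 0.2]
finger_gap: 0.0854
grip_force: 0.0
```

Run:
```python
from h import *
p=shoot('wrist'); np.save('w10.npy',p,allow_pickle=True); print(get_state()['tcp_pos'])
v,s=fit(p,.026,[.434,-.103],-1.2,.125,.056); print(v,s)
go(v[0],v[1],.0165,v[2]+90)
```

```text
[ 0.42964089 -0.10297606  0.19444976]
[ 0.433  -0.1025 -1.2   ] 1787.3563954164701
slide [ -5.    0.8 177.9] ang [-0.1 -0.5  0.2] rows 5 j6 -0.4
slide [ -5.    0.8 177.9] ang [ 8.000e-01 -1.000e-01 -1.798e+02] rows 26 j6 -0.4
```

jog_arm:
  moves:
    - {"fingers": 0, "slide": [-5, 0.8, 40], "angular": [0, -0.5, 0.2]}
    - {"fingers": 0, "slide": [-5, 0.8, 80], "angular": [0, -0.5, 0.2]}
    - {"fingers": 0, "slide": [-5, 0.8, 120], "angular": [0, -0.5, 0.2]}
    - {"fingers": 0, "slide": [-5, 0.8, 150], "angular": [0, -0.5, 0.2]}
    - {"fingers": 0, "slide": [-5, 0.8, 170], "angular": [0, -0.5, 0.2]}
    - {"fingers": 0, "slide": [-5, 0.8, 178], "angular": [0, -0.5, 0.2]}
    - {"fingers": 0, "slide": [-5, 0.8, 178], "angular": [0, -0.5, 0.2]}
    - {"fingers": 0, "slide": [-5, 0.8, 178], "angular": [0, -0.5, 0.2]}

```text
clock: 23.0
tcp_pos: [0.4339, -0.1028, 0.0175]
orientation: [0.0, 0.011, 1.0, -0.001]
wrist_force: [0.8, -0.6, 1.2]
finger_gap: 0.0854
grip_force: 0.0
```

jog_arm:
  moves:
    - {"fingers": 1, "slide": [0, 0, 0], "angular": [0, 0, 0]}
    - {"fingers": 1, "slide": [0, 0, 0], "angular": [0, 0, 0]}
    - {"fingers": 1, "slide": [0, 0, 0], "angular": [0, 0, 0]}
    - {"fingers": 1, "slide": [0, 0, 0], "angular": [0, 0, 0]}
    - {"fingers": 1, "slide": [0, 0, 0], "angular": [0, 0, 0]}
    - {"fingers": 1, "slide": [0, 0, 0], "angular": [0, 0, 0]}
    - {"fingers": 1, "slide": [0, 0, 0], "angular": [0, 0, 0]}
  squeeze: 40

```text
clock: 23.58
tcp_pos: [0.435, -0.1033, 0.0188]
orientation: [0.002, 0.012, 1.0, -0.002]
wrist_force: [-0.4, 0.5, 5.5]
finger_gap: 0.0552
grip_force: 42.3
```

jog_arm:
  moves:
    - {"fingers": 1, "slide": [0, 0, -20], "angular": [0, 0, 0]}
    - {"fingers": 1, "slide": [0, 0, -60], "angular": [0, 0, 0]}
    - {"fingers": 1, "slide": [0, 0, -100], "angular": [0, 0, 0]}
    - {"fingers": 1, "slide": [0, 0, -140], "angular": [0, 0, 0]}
    - {"fingers": 1, "slide": [0, 0, -140], "angular": [0, 0, 0]}

```text
clock: 24.0
tcp_pos: [0.4379, -0.1043, 0.1654]
orientation: [0.007, 0.012, 1.0, -0.004]
wrist_force: [1.3, -0.6, -2.1]
finger_gap: 0.055
grip_force: 43.8
```

Run:
```python
from h import *
s=get_state();print(s['tcp_pos'],s['wrist_force'],s['finger_gap'])
go(.464,.1285,.15,67.9)
```

```text
[ 0.43790968 -0.10431039  0.16537502] [ 1.25305729 -0.56881998 -2.09852968] 0.05498601311213685
slide [-20.5 233.5  14. ] ang [-0.3  0.8 20.8] rows 6 j6 -0.39
slide [-20.5 233.5  14. ] ang [  -1.2   -0.4 -159.2] rows 23 j6 -0.39
```

jog_arm:
  moves:
    - {"fingers": 1, "slide": [-22, 233, 0], "angular": [-0.3, 0.8, 20.8]}
    - {"fingers": 1, "slide": [-22, 233, 0], "angular": [-0.3, 0.8, 20.8]}
    - {"fingers": 1, "slide": [-22, 233, 0], "angular": [-0.3, 0.8, 20.8]}
    - {"fingers": 1, "slide": [-22, 233, 0], "angular": [-0.3, 0.8, 20.8]}
    - {"fingers": 1, "slide": [-22, 233, 10], "angular": [-0.3, 0.8, 20.8]}
    - {"fingers": 1, "slide": [-22, 233, 20], "angular": [-0.3, 0.8, 20.8]}
    - {"fingers": 1, "slide": [-22, 233, 30], "angular": [-0.3, 0.8, 20.8]}
    - {"fingers": 1, "slide": [-22, 233, 30], "angular": [-0.3, 0.8, 20.8]}
    - {"fingers": 1, "slide": [-22, 233, 30], "angular": [-0.3, 0.8, 20.8]}
    - {"fingers": 1, "slide": [-22, 233, 30], "angular": [-0.3, 0.8, 20.8]}

```text
clock: 24.83
tcp_pos: [0.4611, 0.1292, 0.1273]
orientation: [-0.006, 0.192, 0.981, 0.002]
wrist_force: [-0.0, -0.4, -1.0]
finger_gap: 0.055
grip_force: 43.8
```

Run:
```python
from h import *
p=shoot('wrist'); T=pose(); print(T[:3,3]); c=T[:3,3]+T[:3,:3]@[.002,0,0]
zt=T[2,3]-.0188+.026
# far end edge of the held block, seen along the tool x axis
for k in(-.012,0,.012):
    cols=[];xs=np.arange(.045,.085,.0005)
    for x in xs:
        u=proj(p,T[:3,3]+T[:3,:3]@[x,k,-.0072]); cols.append(p['color'][int(round(u[1])),int(round(u[0]))].astype(int))
    g=np.abs(np.diff(cv2.blur(np.float32(cols),(1,3)),axis=0)).sum(1); i=np.argsort(g)[-6:]; print(k,sorted((xs[i]*1000).round(1)))
go(.4655,.1279,.086,67.9)
```

```text
[0.46143989 0.12891157 0.12754821]
-0.012 [np.float64(64.5), np.float64(65.0), np.float64(68.0), np.float64(69.0), np.float64(81.0), np.float64(81.5)]
0 [np.float64(64.5), np.float64(65.0), np.float64(67.0), np.float64(67.5), np.float64(68.0), np.float64(81.0)]
0.012 [np.float64(64.0), np.float64(64.5), np.float64(65.0), np.float64(67.0), np.float64(67.5), np.float64(68.0)]
slide [-4.6  0.5 41.5] ang [ 0.1 -0.7 -0.1] rows 2 j6 0.49
slide [-4.6  0.5 41.5] ang [-1.100e+00 -1.000e-01  1.799e+02] rows 26 j6 0.49
```

jog_arm:
  moves:
    - {"fingers": 1, "slide": [-4.6, 0.5, 15], "angular": [0, -0.7, 0]}
    - {"fingers": 1, "slide": [-4.6, 0.5, 28], "angular": [0, -0.7, 0]}
    - {"fingers": 1, "slide": [-4.6, 0.5, 36], "angular": [0, -0.7, 0]}
    - {"fingers": 1, "slide": [-4.6, 0.5, 39], "angular": [0, -0.7, 0]}
    - {"fingers": 1, "slide": [-4.6, 0.5, 40], "angular": [0, -0.7, 0]}
    - {"fingers": 1, "slide": [-4.6, 0.5, 40], "angular": [0, -0.7, 0]}
    - {"fingers": 1, "slide": [-4.6, 0.5, 40], "angular": [0, -0.7, 0]}

```text
clock: 25.47
tcp_pos: [0.4656, 0.1286, 0.0874]
orientation: [0.0, 0.192, 0.981, 0.001]
wrist_force: [-0.6, 0.0, -0.4]
finger_gap: 0.0551
grip_force: 43.8
```

Run:
```python
from h import *
s=get_state();print(s['wrist_force']);go(.4655,.1279,.0845,67.9)
```

```text
[-0.64516137  0.01289565 -0.38431991]
slide [-0.2 -0.7  2.9] ang [ 0.1 -0.  -0.1] rows 1 j6 0.49
slide [-0.2 -0.7  2.9] ang [-0.000e+00 -1.000e-01  1.799e+02] rows 26 j6 0.49
```

jog_arm:
  moves:
    - {"fingers": 1, "slide": [0, -0.6, 1], "angular": [0, 0, 0]}
    - {"fingers": 1, "slide": [0, -0.6, 2], "angular": [0, 0, 0]}
    - {"fingers": 1, "slide": [0, -0.6, 2.5], "angular": [0, 0, 0]}
    - {"fingers": 1, "slide": [0, -0.6, 3], "angular": [0, 0, 0]}
    - {"fingers": 1, "slide": [0, -0.6, 3], "angular": [0, 0, 0]}
    - {"fingers": 1, "slide": [0, -0.6, 3], "angular": [0, 0, 0]}

```text
clock: 25.97
tcp_pos: [0.4651, 0.1283, 0.0848]
orientation: [0.0, 0.192, 0.981, 0.001]
wrist_force: [-2.0, -1.1, 7.1]
finger_gap: 0.0546
grip_force: 44.7
```

jog_arm:
  moves:
    - {"fingers": 0.2, "slide": [0, 0, 0], "angular": [0, 0, 0]}
    - {"fingers": 0, "slide": [0, 0, 0], "angular": [0, 0, 0]}
    - {"fingers": 0, "slide": [0, 0, 0], "angular": [0, 0, 0]}
    - {"fingers": 0, "slide": [0, 0, 0], "angular": [0, 0, 0]}
    - {"fingers": 0, "slide": [0, 0, -15], "angular": [0, 0, 0]}
    - {"fingers": 0, "slide": [0, 0, -50], "angular": [0, 0, 0]}
    - {"fingers": 0, "slide": [0, 0, -90], "angular": [0, 0, 0]}
    - {"fingers": 0, "slide": [0, 0, -130], "angular": [0, 0, 0]}
    - {"fingers": 0, "slide": [0, 0, -130], "angular": [0, 0, 0]}

```text
clock: 26.72
tcp_pos: [0.4687, 0.1286, 0.2213]
orientation: [0.005, 0.192, 0.981, 0.002]
wrist_force: [1.0, -0.1, -0.0]
finger_gap: 0.0855
grip_force: 0.0
```

Run:
```python
from h import *
s=get_state();print(s['tcp_pos'],s['wrist_force'],s['finger_gap'])
p=shoot('wrist'); save(p,'w11.png'); print(fit(p,.092,[.464,.1285],-22,.125,.056))
q=shoot('side')
for pp in(p,q):
    for d in tip_of('weight_center',pp)[:2]: print(np.round(d['point']),d['p'],toz(pp,d['point'],.029))
go(.629,.238,.25)
```

```text
[0.46869344 0.12856236 0.22127695] [ 0.97143308 -0.14769759 -0.00181955] 0.08545768827383822
(array([  0.4635,   0.1295, -22.    ]), np.float64(1664.3725502063926))
[434. 280.] 0.78 [0.62834174 0.23903853 0.029     ]
slide [-111.   163.9  -37.2] ang [ 0.  -0.1  0. ] rows 5 j6 0.49
slide [-111.   163.9  -37.2] ang [ 2.0e-01  1.0e-01 -1.8e+02] rows 26 j6 0.49
```

View pics/w11.png

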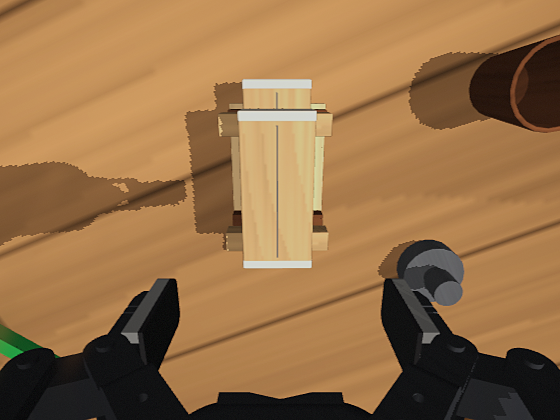

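The short blank lies centred on the sticks and in line with the blank below (fit at (0.4635,0.1295), −22°). The weight's knob is at (447,292). I'll hover near the weight to locate its axis.

jog_arm:
  moves:
    - {"fingers": 0, "slide": [-136, 162, 0], "angular": [0, 0, 0]}
    - {"fingers": 0, "slide": [-136, 162, 0], "angular": [0, 0, 0]}
    - {"fingers": 0, "slide": [-136, 162, 0], "angular": [0, 0, 0]}
    - {"fingers": 0, "slide": [-136, 162, 0], "angular": [0, 0, 0]}
    - {"fingers": 0, "slide": [-136, 162, 0], "angular": [0, 0, 0]}
    - {"fingers": 0, "slide": [-136, 162, 0], "angular": [0, 0, 0]}
    - {"fingers": 0, "slide": [-136, 162, 0], "angular": [0, 0, 0]}
    - {"fingers": 0, "slide": [-136, 162, 0], "angular": [0, 0, 0]}
    - {"fingers": 0, "slide": [-136, 162, 0], "angular": [0, 0, 0]}

```text
clock: 27.67
tcp_pos: [0.6503, 0.2263, 0.213]
orientation: [-0.002, 0.192, 0.981, 0.0]
wrist_force: [0.5, -0.7, -0.8]
finger_gap: 0.0853
grip_force: 0.0
```

Run:
```python
from h import *
p=shoot('wrist'); np.save('w12.npy',p,allow_pickle=True); print(get_state()['tcp_pos'])
for d in tip_of('weight_center',p)[:2]: print(np.round(d['point']),d['p'],toz(p,d['point'],.029))
c=np.array([.6285,.2385]); out=[]
for z,r in((.058,.014),(.024,.032)):
    I=rect(p,z,c,.06,4000); g=cv2.medianBlur(cv2.cvtColor(I,cv2.COLOR_BGR2GRAY),7)
    C=cv2.HoughCircles(g,cv2.HOUGH_GRADIENT,1,5,param1=60,param2=15,minRadius=int(r*4000*.93),maxRadius=int(r*4000*1.07))
    for x in C[0][:3]: print(z,(c[0]+.06-x[1]/4000).round(4),(c[1]+.06-x[0]/4000).round(4),x[2]/4); 
    x=C[0][0]; cv2.circle(I,(int(x[0]),int(x[1])),int(x[2]),(255,0,255),1); out.append(I)
cv2.imwrite('pics/w12.png',cv2.resize(np.hstack(out),(800,400)))
```

```text
[0.6504197  0.22622156 0.21388901]
[285. 158.] 0.92 [0.62866571 0.24042591 0.029     ]
0.058 0.6259 0.2404 13.325
0.058 0.6271 0.2401 14.6
0.058 0.6226 0.2414 13.15
0.024 0.6251 0.2396 32.425
0.024 0.6264 0.2399 31.6
0.024 0.6246 0.2409 31.375
```

View pics/w12.png

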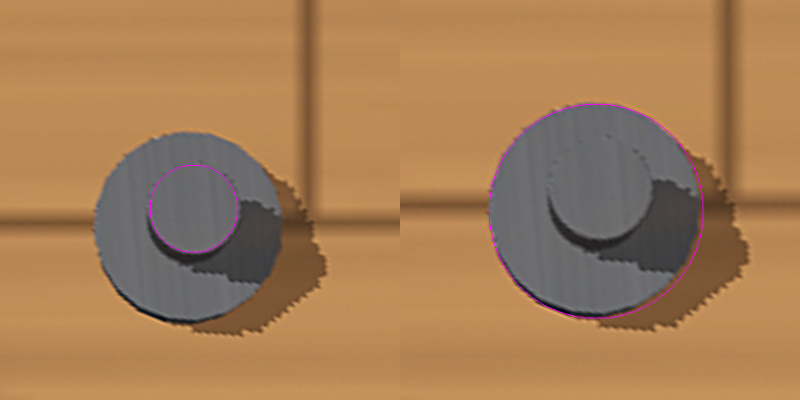

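The circles agree on the weight axis, (0.6263,0.2400). I'll grasp the knob with the TCP at 0.044.

Run:
```python
from h import *
go(.6263,.2400,.044,67.9)
```

```text
slide [ 27.6   3.4 170.6] ang [ 0.1 -0.1 -0.1] rows 5 j6 0.6
slide [ 27.6   3.4 170.6] ang [-1.000e-01 -1.000e-01  1.799e+02] rows 26 j6 0.6
```

jog_arm:
  moves:
    - {"fingers": 0, "slide": [27.6, 3.4, 30], "angular": [0, 0, 0]}
    - {"fingers": 0, "slide": [27.6, 3.4, 70], "angular": [0, 0, 0]}
    - {"fingers": 0, "slide": [27.6, 3.4, 110], "angular": [0, 0, 0]}
    - {"fingers": 0, "slide": [27.6, 3.4, 140], "angular": [0, 0, 0]}
    - {"fingers": 0, "slide": [27.6, 3.4, 160], "angular": [0, 0, 0]}
    - {"fingers": 0, "slide": [27.6, 3.4, 168], "angular": [0, 0, 0]}
    - {"fingers": 0, "slide": [27.6, 3.4, 170], "angular": [0, 0, 0]}
    - {"fingers": 0, "slide": [27.6, 3.4, 170], "angular": [0, 0, 0]}

```text
clock: 28.43
tcp_pos: [0.6276, 0.2404, 0.045]
orientation: [0.0, 0.192, 0.981, 0.001]
wrist_force: [-0.6, 1.0, -0.0]
finger_gap: 0.0854
grip_force: 0.0
```

jog_arm:
  moves:
    - {"fingers": 1, "slide": [0, 0, 0], "angular": [0, 0, 0]}
    - {"fingers": 1, "slide": [0, 0, 0], "angular": [0, 0, 0]}
    - {"fingers": 1, "slide": [0, 0, 0], "angular": [0, 0, 0]}
    - {"fingers": 1, "slide": [0, 0, 0], "angular": [0, 0, 0]}
    - {"fingers": 1, "slide": [0, 0, 0], "angular": [0, 0, 0]}
    - {"fingers": 1, "slide": [0, 0, 0], "angular": [0, 0, 0]}
    - {"fingers": 1, "slide": [0, 0, 0], "angular": [0, 0, 0]}
    - {"fingers": 1, "slide": [0, 0, 0], "angular": [0, 0, 0]}
  squeeze: 70

```text
clock: 29.1
tcp_pos: [0.6279, 0.2403, 0.045]
orientation: [0.0, 0.192, 0.981, 0.0]
wrist_force: [-1.8, -1.8, 5.2]
finger_gap: 0.0257
grip_force: 69.8
```

jog_arm:
  moves:
    - {"fingers": 1, "slide": [0, 0, -10], "angular": [0, 0, 0]}
    - {"fingers": 1, "slide": [0, 0, -30], "angular": [0, 0, 0]}
    - {"fingers": 1, "slide": [0, 0, -60], "angular": [0, 0, 0]}
    - {"fingers": 1, "slide": [0, 0, -90], "angular": [0, 0, 0]}
    - {"fingers": 1, "slide": [0, 0, -120], "angular": [0, 0, 0]}
    - {"fingers": 1, "slide": [0, 0, -140], "angular": [0, 0, 0]}
    - {"fingers": 1, "slide": [0, 0, -140], "angular": [0, 0, 0]}

```text
clock: 29.68
tcp_pos: [0.6295, 0.2411, 0.1887]
orientation: [0.003, 0.192, 0.981, 0.002]
wrist_force: [1.3, 0.3, -6.1]
finger_gap: 0.0257
grip_force: 70.0
```

Run:
```python
from h import *
s=get_state();print(s['tcp_pos'],s['wrist_force'],s['finger_gap'])
go(.4637,.129,.18,67.9)
```

```text
[0.62947327 0.24111294 0.18866025] [ 1.30377839  0.31810841 -6.08676983] 0.025672024154325672
slide [ 111.3 -166.4    7.3] ang [ 0.3  0.2 -0. ] rows 5 j6 0.63
slide [ 111.3 -166.4    7.3] ang [  0.4  -0.5 180. ] rows 26 j6 0.63
```

jog_arm:
  moves:
    - {"fingers": 1, "slide": [30, -40, 0], "angular": [0.3, 0.2, 0]}
    - {"fingers": 1, "slide": [55, -80, 0], "angular": [0.3, 0.2, 0]}
    - {"fingers": 1, "slide": [80, -120, 0], "angular": [0.3, 0.2, 0]}
    - {"fingers": 1, "slide": [100, -150, 0], "angular": [0.3, 0.2, 0]}
    - {"fingers": 1, "slide": [110, -166, 0], "angular": [0.3, 0.2, 0]}
    - {"fingers": 1, "slide": [110, -166, 0], "angular": [0.3, 0.2, 0]}
    - {"fingers": 1, "slide": [110, -166, 0], "angular": [0.3, 0.2, 0]}
    - {"fingers": 1, "slide": [110, -166, 0], "angular": [0.3, 0.2, 0]}
    - {"fingers": 1, "slide": [110, -166, 0], "angular": [0.3, 0.2, 0]}

```text
clock: 30.43
tcp_pos: [0.4637, 0.1285, 0.1831]
orientation: [-0.003, 0.192, 0.981, -0.002]
wrist_force: [0.9, -0.2, -7.0]
finger_gap: 0.026
grip_force: 71.3
```

Run:
```python
from h import *
print(get_state()['tcp_pos']);go(.4648,.1285,.139,67.9)
p=shoot('wrist'); print(fit(p,.092,[.4635,.129],-22,.125,.056))
```

```text
[0.46372862 0.12847475 0.18305004]
slide [-1.2  0.6 44. ] ang [-0.2 -0.3 -0. ] rows 2 j6 0.49
slide [-1.2  0.6 44. ] ang [ -0.4   0.4 180. ] rows 26 j6 0.49
(array([  0.4635,   0.1295, -22.    ]), np.float64(1004.0176934079934))
```

jog_arm:
  moves:
    - {"fingers": 1, "slide": [-1.2, 0.8, 20], "angular": [-0.2, -0.3, 0]}
    - {"fingers": 1, "slide": [-1.2, 0.8, 35], "angular": [-0.2, -0.3, 0]}
    - {"fingers": 1, "slide": [-1.2, 0.8, 40], "angular": [-0.2, -0.3, 0]}
    - {"fingers": 1, "slide": [-1.2, 0.8, 43], "angular": [-0.2, -0.3, 0]}
    - {"fingers": 1, "slide": [-1.2, 0.8, 43], "angular": [-0.2, -0.3, 0]}
    - {"fingers": 1, "slide": [-1.2, 0.8, 43], "angular": [-0.2, -0.3, 0]}

```text
clock: 30.98
tcp_pos: [0.4649, 0.1286, 0.1411]
orientation: [0.001, 0.192, 0.981, -0.0]
wrist_force: [-0.7, -0.5, -6.4]
finger_gap: 0.0258
grip_force: 71.3
```

Run:
```python
from h import *
print(get_state()['tcp_pos'],get_state()['wrist_force']);go(.4648,.1285,.137,67.9)
```

```text
[0.46493435 0.12859563 0.1411029 ] [-0.72673302 -0.54378914 -6.43094279]
slide [ 0.1 -0.1  4.1] ang [-0.   0.1 -0. ] rows 1 j6 0.49
slide [ 0.1 -0.1  4.1] ang [1.0e-01 0.0e+00 1.8e+02] rows 26 j6 0.49
```

jog_arm:
  moves:
    - {"fingers": 1, "slide": [0, 0, 1.5], "angular": [0, 0, 0]}
    - {"fingers": 1, "slide": [0, 0, 3], "angular": [0, 0, 0]}
    - {"fingers": 1, "slide": [0, 0, 4], "angular": [0, 0, 0]}
    - {"fingers": 1, "slide": [0, 0, 4.5], "angular": [0, 0, 0]}
    - {"fingers": 1, "slide": [0, 0, 4.5], "angular": [0, 0, 0]}
    - {"fingers": 1, "slide": [0, 0, 4.5], "angular": [0, 0, 0]}

```text
clock: 31.48
tcp_pos: [0.465, 0.1284, 0.1371]
orientation: [0.001, 0.192, 0.981, -0.0]
wrist_force: [0.5, -0.7, 0.3]
finger_gap: 0.0256
grip_force: 72.0
```

The weight is seated: the wrist now carries no load. Releasing.

jog_arm:
  moves:
    - {"fingers": 0.7, "slide": [0, 0, 0], "angular": [0, 0, 0]}
    - {"fingers": 0.4, "slide": [0, 0, 0], "angular": [0, 0, 0]}
    - {"fingers": 0, "slide": [0, 0, 0], "angular": [0, 0, 0]}
    - {"fingers": 0, "slide": [0, 0, 0], "angular": [0, 0, 0]}
    - {"fingers": 0, "slide": [0, 0, 0], "angular": [0, 0, 0]}
    - {"fingers": 0, "slide": [0, 0, -15], "angular": [0, 0, 0]}
    - {"fingers": 0, "slide": [0, 0, -40], "angular": [0, 0, 0]}
    - {"fingers": 0, "slide": [0, 0, -80], "angular": [0, 0, 0]}
    - {"fingers": 0, "slide": [0, 0, -120], "angular": [0, 0, 0]}
    - {"fingers": 0, "slide": [0, 0, -120], "angular": [0, 0, 0]}

```text
clock: 32.32
tcp_pos: [0.4676, 0.1289, 0.2638]
orientation: [0.006, 0.192, 0.981, 0.001]
wrist_force: [0.4, 0.8, 0.5]
finger_gap: 0.0852
grip_force: 0.0
```

Run:
```python
from h import *
print(get_state()['tcp_pos'],get_state()['finger_gap'])
p=shoot('wrist'); print(fit(p,.092,[.4635,.129],-22,.125,.056)); c=np.array([.4635,.1295])
for z,r in((.15,.014),(.116,.032)):
    g=cv2.medianBlur(cv2.cvtColor(rect(p,z,c,.06,4000),cv2.COLOR_BGR2GRAY),7)
    C=cv2.HoughCircles(g,cv2.HOUGH_GRADIENT,1,5,param1=60,param2=15,minRadius=int(r*3700),maxRadius=int(r*4300))
    for x in C[0][:2]: print(z,(c[0]+.06-x[1]/4000).round(4),(c[1]+.06-x[0]/4000).round(4))
for n,z in(('cup_center',.0375),('weight_center',.121),('long_blank_center',.035),('short_blank_center',.079)):
    q=shoot('top')
    for d in tip_of(n,q)[:2]: print(n,round(d['p'],2),toz(q,d['point'],z).round(3))
```

```text
[0.46763966 0.12891134 0.26383006] 0.08520370110324904
(array([  0.4635,   0.1295, -22.    ]), np.float64(1102.4985535890924))
0.15 0.4634 0.1294
0.15 0.4646 0.1294
0.116 0.4636 0.1291
0.116 0.4626 0.1299
weight_center 0.49 [0.454 0.139 0.121]
long_blank_center 0.79 [0.462 0.126 0.035]
short_blank_center 0.85 [0.47  0.128 0.079]
```

The weight stands upright at (0.4635,0.129), on the middle of the short blank, and every layer is in line. The gripper is clear.

```bash
python3 -c "
from workcell import *
print(hand_in())"
```

```text
the job is handed in; nothing more can be done
None
```

I built the drying stack on the rack in the order asked and handed the job in at about 32 s; in the final wrist-camera check the weight stood upright on the middle of the short blank, with the layers in line to within about 2 mm, and the arm kept clear of the cup and the green and purple sticks, though I didn't re-check the cup's position.

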